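# Check-weight out of the blocked drawer

### The arm

A 7-joint arm with a two-finger parallel gripper is mounted at the origin on a cart in front of the work surface, level with it; the furniture and walls round the work are solid. World frame = base frame: x ahead of the robot, y to its left, z up, the work surface at z = 0. Lengths are in mm, angles in rad, forces in N, time in s.
With the tool pointing down it reaches from about 350 to 900 mm from the base axis. Payload 19.9 kg.
Tool frame: the origin (TCP) lies at the very end of the fingers, on their centre line; the grasp point (between the pads) lies 19 mm behind it; z points along the fingers, x is the direction in which the jaws open and shut, and the axes are right-handed (so a half turn about z gives the same grasp; the last joint's range is limited). The gripper opens to 94 mm and grips with 3 to 60 N. Pads are 16 mm wide; open, the fingers measure 119 mm over their backs; the gripper's body (75 mm by 177 mm) begins 78 mm behind the grasp point.
Start: joints at [-1.214, 0.417, -0.01, 1.614, 0.005, 1.111, -0.053], TCP at [242.683, 575.937, 205.425] pointing down, gripper open.
Joint ranges: [-2.81, 2.81], [-0.39, 2.02], [-1.27, 1.25], [0.06, 2.57], [-1.19, 4.33], [0.19, 2], [-2.82, 2.82]. Speed limits (rad/s): [1.89, 1.89, 2.39, 2.39, 3.01, 3.01, 3.01].

### API

Orientations are given as a unit quaternion [w, x, y, z].
In Python, from workcell import env gives the robot as it stands.
- The arm moves only by the tool play_rows, never from a script. Its argument "moves" is a list of rows, each a list of 5 numbers: the opening, from -1 (shut) to 1 (fully open), then the shift along the tool's x, y, z in cm, then the turn about the tool's z in rad. A call has 1 to 10 rows; each row shifts and turns the commanded pose from where the row before left it, along the tool's axes as they then stand; what a row does not reach is not made up. A row lasts 1/12 s, in which the tool goes at most 41.7 mm and 7.16 degrees, less where a joint would pass 70% of its speed; a pose out of reach is approached as far as the arm can. A call with a gripper value outside its range is refused whole. The fingers move at their own pace and stop on an object; "force" is the grip in N (left out, the last holds). Time passes only in rows, so rows that do not move let the fingers close. It gives the time, the measured TCP pose, the force and the opening at its end, in the units of the state.
- env.state(): the state, without advancing time (a new reading comes with each control period).
- env.read_camera(name): name is "scene" or "top" or "wrist"; returns a dict with "img" (400x640x3 uint8, blue, green, red), "vfov" (degrees; the focal length in pixels is half the picture's height over the tangent of half this angle, whatever the lens; pixels are square), "cx", "cy" (the principal point, pixels), "R" (3x3) and "t" (3): a world point X has camera coordinates R X + t. Camera axes: x right, y down, z forward; pixel columns grow to the right and rows downward; lengths in mm; the calibration is good to about 2 mm. A picture is of the moment at which its call begins. There is no depth.
- env.hand_in(): hands the job in, once; it reports no verdict.
The state is a dict: "clock": time; "joint_pos": joint angles; "dq": joint speeds; "tau": joint torques, N m; "position": TCP position; "eef_rot": TCP orientation; "force": force on the tool from outside, world axes, zero at the start; "moment": the same for the moment, N m; "finger_gap": finger opening in mm.
Only numpy, scipy, OpenCV 4.12 (cv2) and the standard library are available. Lean on these libraries where they do the work, as an engineer would, in place of code of your own. Each camera call takes 0.05 s, during which the arm holds its last target.

### The job

The balance needs its daily check: centre the larger of the two steel weights upright on the balance pan, setting it down gently, and leave the smaller one in the drawer. The weights are in the clear drawer box, and two bottles stand in front of its drawer, so first stand both on the tray, then open the drawer and fetch the weight. Afterwards shut the drawer fully and stand each bottle back exactly where it was; tip nothing over.

Things in the scene. Friction and masses are not known exactly. Their poses are not given: they have to be found in the camera images.
- bottle_a: the slimmer white plastic bottle with a screw cap, round, 38 mm in diameter, 118 mm tall (straight body to about 90 mm, cap 31 mm wide above 106 mm), about 75 g; origin at the centre of its underside, z up along its axis; stands on the bench in front of the drawer, to the left or right of the other bottle
- bottle_c: the wider white plastic bottle with a screw cap, round, 48 mm in diameter, 105 mm tall (straight body to about 75 mm, cap 39 mm wide above 93 mm), about 75 g; origin at the centre of its underside, z up along its axis; stands on the bench in front of the drawer beside the other bottle
- weight_500: the larger polished steel knob weight, 500 g: cylinder 38 mm in diameter up to 46 mm height, then a neck 15 mm wide and on top a round knob 25 mm in diameter from 59 to 68 mm height; origin at the centre of its underside, z up; at first in the left or right half of the shut drawer, seen through the clear top of the drawer box
- weight_200: the smaller polished steel knob weight, 200 g: cylinder 28 mm in diameter up to 32 mm height, neck 12 mm, knob 20 mm in diameter from 43 to 52 mm height; origin at the centre of its underside, z up; in the other half of the drawer, where it stays
- drawer_box: clear acrylic drawer box, fixed, 120 mm deep (x), 190 wide (y), 110 high; origin at the centre of its underside; its one drawer pulls out along the box's own -x, to the robot. Drawer front 108 mm high and flush with the box front, black floor liner 12 mm above the bench, side and rear walls up to 36 mm and the divider between left and right half up to 27 mm above the bench
- drawer (a joint): how far the drawer is pulled out, m: 0 shut, 0.105 fully out; it slides with about 1 N of friction and stays where it is left
- drawer_handle (a point): middle of the drawer's bar handle, 85 mm above the bench: a horizontal round steel bar about 80 mm long along the box's y axis, 35 mm in front of the drawer front (bar 11 mm thick, 29 mm clear behind it); moves with the drawer
- balance: white compact balance, fixed, 200 mm (x) by 160 mm (y), housing 56 mm high, display and keys on its front (-x); origin at the centre of its underside
- pan (a point): centre of the upper face of the balance's round steel pan, 110 mm in diameter, 72 mm above the bench; 30 mm behind the middle of the balance (its +x); the pan rests on the load cell and yields about 1.6 mm under the larger weight, 5 mm at most
- tray: white shallow tray with a rim, fixed, empty, 200 mm (x) by 150 mm (y), rim 18 mm high and 4 mm thick, floor 4 mm thick; origin at the centre of its underside; the side area for the two bottles
Things that resemble listed ones, but are neither listed nor needed, are in the scene too. What is shaped like the bottle_c but yellow is not meant.

How it is judged:
By the outcome, as a careful person would: the job done as asked, in the order asked, and still so for the second after the job is handed in, with the robot touching nothing.
It also fails if it takes over 138 s, if anything falls off the work surface, if the arm or the gripper's body presses on something with over 40 N, if the wrist force passes 120 N, or if a joint passes its speed limit or range.

## Working session

There is one attempt and no reset: what is moved stays moved. The work goes in short steps, Python scripts to look and compute and a tool call to move; the robot and the scene stay as the last step left them, time stands still between calls to the robot, and variables do not carry over. Pictures are saved under pics/ and viewed, and the job is handed in when it is done.

Besides the shell and the picture viewer there is one more tool, called after ">>>" by a JSON object that holds its "op" and its "data". play_rows: Moves the arm, as the interface text tells. Its arguments: {"type":"object","properties":{"moves":{"type":"array","items":{"type":"array","items":{"type":"number"}}},"force":{"type":"number"}},"required":["moves"]}

```bash
mkdir -p pics; ls; cat > h.py <<'E'
import numpy as np,cv2
from workcell import env
def cam(n):
    return env.read_camera(n)
def f(c): return 200/np.tan(np.radians(c['vfov'])/2)
def ray(c,u,v):
    R=np.array(c['R']);t=np.array(c['t']).ravel()
    d=R.T@np.array([(u-c['cx'])/f(c),(v-c['cy'])/f(c),1]);o=-R.T@t
    return o,d
def onz(c,u,v,z):
    o,d=ray(c,u,v);return o+d*(z-o[2])/d[2]
def proj(c,X):
    p=np.array(c['R'])@np.array(X,float)+np.array(c['t']).ravel()
    return c['cx']+f(c)*p[0]/p[2],c['cy']+f(c)*p[1]/p[2]
def load(n):
    import pickle;return pickle.load(open(n,'rb'))
def snap(n,name):
    import pickle
    c=cam(n);cv2.imwrite(f'pics/{name}.png',c['img']);pickle.dump(c,open(f'pics/{name}.pkl','wb'));return c
E
python3 - <<'E'
from h import *
print(env.state())
for n in('scene','top','wrist'):
    c=snap(n,n+'0');print(n,c['vfov'],c['cx'],c['cy'],ray(c,c['cx'],c['cy']), [k for k in c])
E
```

```text
pics
{'clock': 0.0, 'joint_pos': array([-1.21349709,  0.41799444, -0.01030977,  1.61415656,  0.00468875,
        1.11072047, -0.05300268]), 'dq': array([ 5.90097049e-04, -7.25744064e-06, -7.26783348e-04,  1.62546402e-03,
        1.21201329e-03, -8.79192083e-05, -1.26536831e-04]), 'tau': array([ 8.58800413e-04, -8.51246595e+01,  6.39134981e-01, -4.25996304e+01,
       -4.87822748e-02,  1.84805738e-02,  6.22164839e-05]), 'position': array([242.55281976, 575.60285133, 204.81989697]), 'eef_rot': array([ 3.79627687e-04,  8.33158267e-01,  5.53034274e-01, -4.99520255e-04]), 'force': array([-0.13023009,  1.10960749,  0.05985456]), 'moment': array([-0.03218161, -0.03841329,  0.00237398]), 'finger_gap': 94.11203756723312}
scene 42.55048398727721 316.394386815696 195.9913371073392 (array([478.24572436, 951.24947595, 809.28360059]), array([ 0.09018943, -0.74136353, -0.66501577])) ['img', 'vfov', 'cx', 'cy', 'R', 't']
top 46.40944874140043 311.7287066327196 202.3825912358357 (array([ 511.05426715,  117.42131875, 1143.68304532]), array([ 6.66576225e-02,  8.08743593e-04, -9.97775580e-01])) ['img', 'vfov', 'cx', 'cy', 'R', 't']
wrist 70.57672071434781 324.58487555320534 199.04437335093945 (array([176.99145829, 603.33340799, 383.52641732]), array([ 0.22804144, -0.09799094, -0.96870784])) ['img', 'vfov', 'cx', 'cy', 'R', 't']
```

View pics/scene0.png

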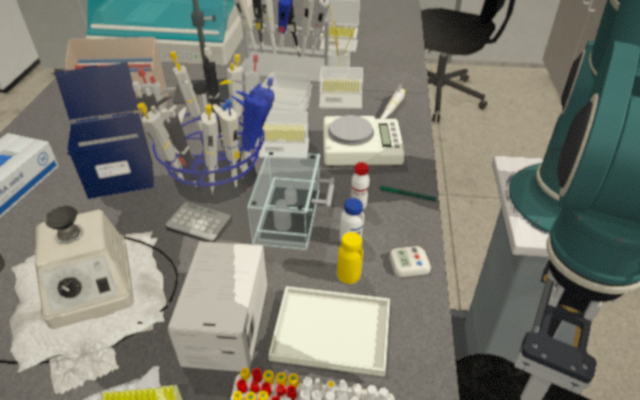

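View pics/top0.png

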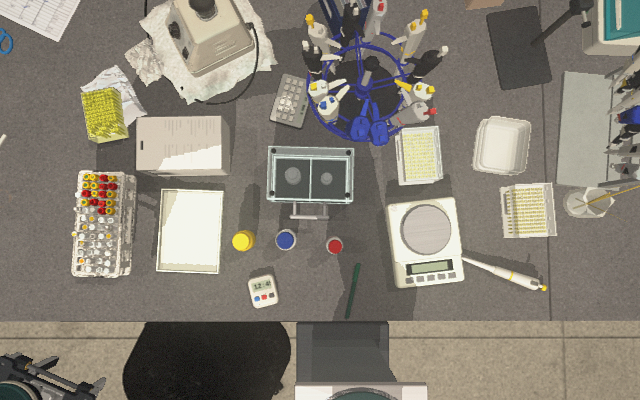

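View pics/wrist0.png

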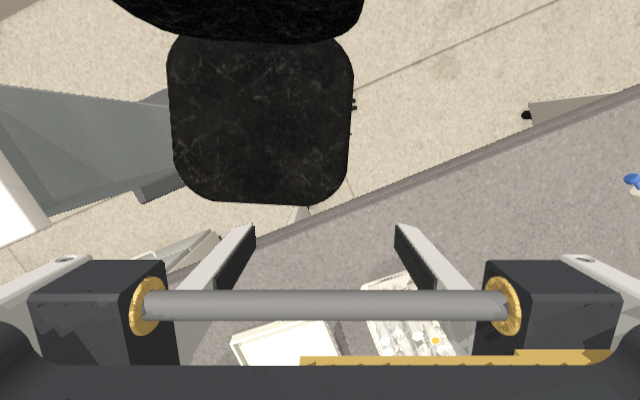

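Top view: the bottles have a blue cap (285,240), a red cap (335,246), and an all-yellow body (243,241), which is the decoy. Drawer box at (311,175), tray at (190,231), pan at (428,230). I'll enlarge to confirm which is which.

```bash
python3 - <<'E'
from h import *
a=load('pics/top0.pkl')['img'][140:270,225:365];b=load('pics/scene0.pkl')['img'][145:290,240:380]
a=cv2.resize(a,(560,520),interpolation=cv2.INTER_CUBIC)
cv2.imwrite('pics/a1.png',a)
cv2.imwrite('pics/b1.png',cv2.resize(b,None,fx=4,fy=4,interpolation=cv2.INTER_CUBIC))
E
```

```text
(no output)
```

View pics/a1.png

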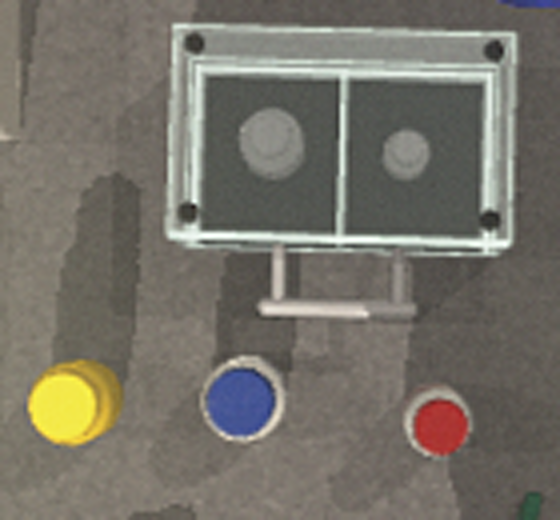

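View pics/b1.png

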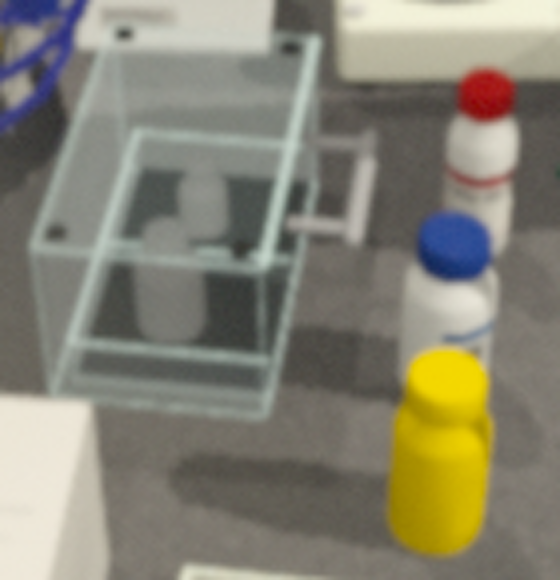

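The enlarged crop shows white bottle with blue cap is wider: bottle_c. White with red cap is slimmer: bottle_a. The yellow one is the decoy. The larger weight is in the left (+y) half. Next, measure positions.

```bash
python3 - <<'E'
from h import *
T=load('pics/top0.pkl');S=load('pics/scene0.pkl')
def blob(c,lo,hi,box):
    x0,y0,x1,y1=box;h=cv2.cvtColor(c['img'],cv2.COLOR_BGR2HSV)[y0:y1,x0:x1]
    m=cv2.inRange(h,lo,hi);n,l,s,ce=cv2.connectedComponentsWithStats(m)
    i=1+np.argmax(s[1:,4]);cnt=cv2.findContours((l==i).astype(np.uint8),cv2.RETR_EXTERNAL,cv2.CHAIN_APPROX_NONE)[0][0]
    return ce[i]+[x0,y0],s[i]
for nm,lo,hi,zt,d in(('c',(105,120,60),(125,255,255),105,39),('a',(170,120,60),(180,255,255),118,31),('yel',(22,150,120),(35,255,255),105,39)):
    p,s=blob(T,lo,hi,(225,225,350,262));q=onz(T,*p,zt);print(nm,p,s,q.round(1))
    sb={'c':(335,190,370,222),'a':(345,155,375,180),'yel':(330,225,370,290)}[nm]
    p2,s2=blob(S,lo,hi,sb);
    # triangulate using cap centre (mid side) roughly
    print('  scene',p2,s2,onz(S,*p2,zt-6).round(1), 'predict',np.round(proj(S,[q[0],q[1],zt-6]),1))
# tray corners, box corners
for k,(u,v) in dict(tray1=(163,190),tray2=(222,191),tray3=(219,273),tray4=(157,271)).items(): print(k,onz(T,u,v,18).round(1))
for k,(u,v) in dict(bl=(268.2,146.5),br=(353.8,148.5),fr=(352.5,201.5),fl=(267,199.5)).items(): print(k,onz(T,u,v,110).round(1))
for k,(u,v) in dict(hl=(290.5,217),hr=(328,217.5)).items(): print(k,onz(T,u,v,85).round(1))
for k,(u,v) in dict(wbig=(292,175),wknobb=(293,174),wsm=(326.5,178)).items(): print(k,onz(T,u,v,80 if 'k' in k else 60).round(1))
g=cv2.cvtColor(T['img'],cv2.COLOR_BGR2GRAY)[190:270,380:470]
cc=cv2.HoughCircles(cv2.resize(g,None,fx=4,fy=4,interpolation=cv2.INTER_CUBIC),cv2.HOUGH_GRADIENT,1,100,param1=80,param2=30,minRadius=80,maxRadius=130)
print(cc)
for x,y,r in cc[0][:2]: print(onz(T,380+(x+.5)/4-.5,190+(y+.5)/4-.5,72).round(1))
for k,(u,v) in dict(b1=(387,200),b2=(456,196),b3=(465,282),b4=(394,288)).items(): print(k,onz(T,u,v,56).round(1))
cv2.imwrite('pics/bal.png',cv2.resize(T['img'][180:300,370:490],None,fx=5,fy=5,interpolation=cv2.INTER_CUBIC))
cv2.imwrite('pics/box.png',cv2.resize(T['img'][135:230,255:365],None,fx=6,fy=6,interpolation=cv2.INTER_CUBIC))
E
```

```text
c [284.97916667 239.94270833] [ 53   8  15  15 192] [497.  177.7 105. ]
  scene [352.90497738 206.1040724 ] [ 10   9  17  15 221] [497.3 182.6  99. ] predict [353.2 204.5]
a [331. 243.] [106  18   1   1   1] [490.3  76.2 118. ]
  scene [361.88888889 170.77777778] [15 13  4  6  9] [484.3  82.7 112. ] predict [359.2 168.7]
yel [243.17837838 240.10810811] [  7   5  23  21 370] [496.7 270.5 105. ]
  scene [349.6819407  258.10601977] [   7    7   26   52 1113] [494.9 323.1  99. ] predict [350.5 237.3]
tray1 [616.8 478.7  18. ]
tray2 [614.2 335.7  18. ]
tray3 [417.1 340.6  18. ]
tray4 [422.  489.2  18. ]
bl [705.6 215.5 110. ]
br [700.8  24.  110. ]
fr [582.   27.7 110. ]
fl [586.7 217.6 110. ]
hl [548.6 166.5  85. ]
hr [547.3  81.4  85. ]
wbig [647.7 164.3  60. ]
wknobb [647.4 161.2  80. ]
wsm [640.5  83.7  60. ]
[[[186.5 158.5  94.1]]]
[ 520.5 -144.2   72. ]
b1 [589.1 -57.6  56. ]
b2 [ 598.2 -219.    56. ]
b3 [ 398.9 -235.5   56. ]
b4 [385.4 -71.3  56. ]
```

View pics/bal.png

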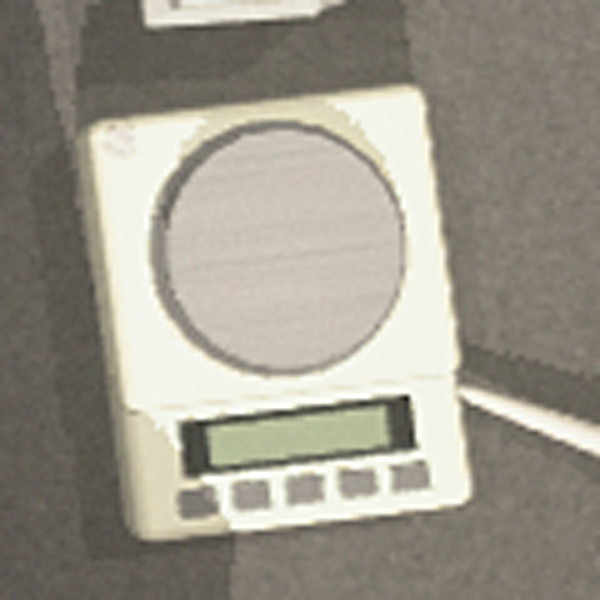

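View pics/box.png

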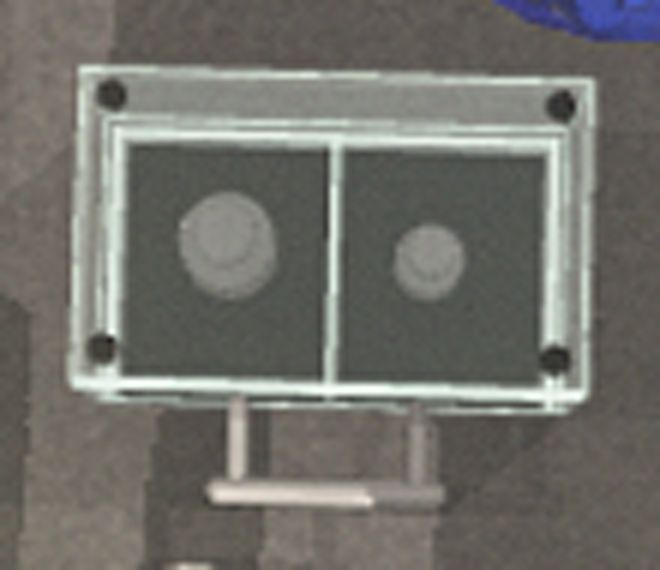

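```bash
cat >> h.py <<'E'
def cap(c,nm,box,k=4):
    x0,y0,x1,y1=box
    im=cv2.resize(c['img'][y0:y1,x0:x1],None,fx=k,fy=k,interpolation=cv2.INTER_CUBIC)
    b,g,r=[im[...,i].astype(int) for i in range(3)]
    m=(b-r>50) if nm=='c' else (r-b>70)&(r-g>70)
    n,l,s,ce=cv2.connectedComponentsWithStats(m.astype(np.uint8))
    i=1+np.argmax(s[1:,4]);p=(ce[i]+.5)/k-.5+[x0,y0]
    return p,s[i,2:]/k
E
python3 - <<'E'
from h import *
T=load('pics/top0.pkl');S=load('pics/scene0.pkl')
for nm,b,z in(('c',(262,220,315,262),105),('a',(312,228,360,265),118)):
    p,s=cap(T,nm,b);q=onz(T,*p,z);print(nm,p.round(2),s,q.round(1))
# wanted tcp shift from current in tool axes
st=env.state();w,x,y,zz=st['eef_rot']
from scipy.spatial.transform import Rotation as Ro
R=Ro.from_quat([x,y,zz,w]).as_matrix();print(R.round(3))
E
```

```text
c [284.7  240.16] [ 16.    16.25 815.75] [496.5 178.4 105. ]
a [334.76 246.37] [ 13.   13.5 549. ] [483.   67.9 118. ]
[[ 0.388  0.922 -0.   ]
 [ 0.922 -0.388 -0.001]
 [-0.001  0.    -1.   ]]
```

>>> {"op": "play_rows", "data": {"moves": [[0.5,0,0,0,-0.1],[0.5,0,0,0,-0.1],[0.5,0,0,0,-0.1],[0.5,0,0,0,-0.1]], "force": 12}}

```text
clock: 0.48
position: [242.6, 575.8, 205.1]
eef_rot: [0.0, 0.705, 0.709, -0.0]
force: [-0.0, -0.8, 0.5]
finger_gap: 71.7
```

>>> {"op": "play_rows", "data": {"moves": [[0.5,-2,1.3,0,0],[0.5,-3,1.9,0,0],[0.5,-3,1.9,0,0],[0.5,-3,1.9,0,0],[0.5,-3,1.9,0,0],[0.5,-3,1.9,0,0],[0.5,-3,1.9,0,0],[0.5,-3,1.9,0,0],[0.5,-3,1.9,0,0],[0.5,-3,1.9,0,0]]}}

```text
clock: 1.32
position: [427.6, 284.5, 205.5]
eef_rot: [-0.0, 0.707, 0.708, -0.0]
force: [0.2, 0.2, 0.8]
finger_gap: 70.7
```

>>> {"op": "play_rows", "data": {"moves": [[0.5,-3,1.9,0,0],[0.5,-3,1.9,0,0],[0.5,-2.5,1.5,0,0],[0.5,-1.3,0.9,0,0],[0.5,-0.6,0.3,0,0],[0.5,0,0,0,0],[0.5,0,0,0,0]]}}

```text
clock: 1.9
position: [491.6, 183.1, 205.3]
eef_rot: [-0.0, 0.706, 0.708, -0.0]
force: [-0.4, 0.3, -0.1]
finger_gap: 70.7
```

>>> {"op": "play_rows", "data": {"moves": [[0.5,-0.47,0.49,0,0],[0.5,0,0,2,0],[0.5,0,0,2,0],[0.5,0,0,0,0]]}}

```text
clock: 2.23
position: [495.3, 177.8, 162.5]
eef_rot: [-0.001, 0.706, 0.708, -0.002]
force: [-1.6, 0.3, -1.0]
finger_gap: 70.5
```

```bash
python3 - <<'E'
from h import *
c=snap('wrist','w1');print(env.state()['position'])
print(proj(c,[496.5,178.4,105]),proj(c,[496.5,178.4,0]))
E
```

```text
[495.95522645 177.93904453 164.32091145]
(np.float64(325.95444804140266), np.float64(212.69066527429678)) (np.float64(325.78673123972777), np.float64(187.94256939709607))
```

View pics/w1.png

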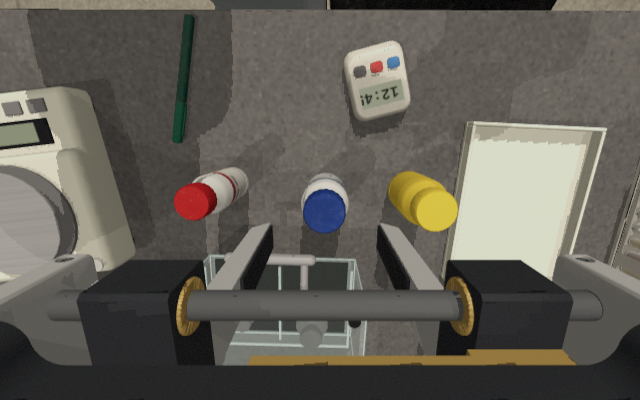

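Wrist view: blue cap at (325,211), predicted at (326,213), so the position is confirmed. The yellow one is at (436,212) and red at (195,201), both clear of the fingers.

>>> {"op": "play_rows", "data": {"moves": [[0.5,0.05,0.05,2,0],[0.5,0,0,2,0],[0.5,0,0,2,0],[0.5,0,0,2,0],[0.5,0,0,2,0],[0.5,0,0,1.5,0],[0.5,0,0,1,0],[0.5,0,0,0.3,0],[0.5,0,0,0,0]]}}

```text
clock: 3.03
position: [497.7, 178.4, 37.7]
eef_rot: [-0.0, 0.707, 0.708, -0.0]
force: [0.3, -0.4, -0.0]
finger_gap: 70.4
```

>>> {"op": "play_rows", "data": {"moves": [[0,0,0,0,0],[0,0,0,0,0],[-0.2,0,0,0,0],[-0.4,0,0,0,0],[-0.4,0,0,0,0],[-0.4,0,0,0,0]], "force": 12}}

```text
clock: 3.53
position: [498.0, 178.1, 38.0]
eef_rot: [0.0, 0.707, 0.708, 0.0]
force: [-1.4, -1.4, 7.4]
finger_gap: 47.2
```

>>> {"op": "play_rows", "data": {"moves": [[-0.4,0,0,0,0],[-0.4,0,0,0,0],[-0.4,0,0,-0.5,0],[-0.4,0,0,-1,0],[-0.4,0,0,0,0]]}}

```text
clock: 3.95
position: [498.3, 178.3, 54.3]
eef_rot: [0.0, 0.707, 0.708, 0.001]
force: [0.4, 0.5, -0.8]
finger_gap: 47.2
```

```bash
python3 - <<'E'
from h import *
s=env.state();print(s['position'],s['force'],s['finger_gap'],s['moment'])
snap('scene','s1')
E
```

```text
[498.318216   178.3017493   54.29237847] [ 0.44631972  0.46400388 -0.82997409] 47.16783405569214 [ 0.03525182 -0.05033459  0.01919311]
```

View pics/s1.png

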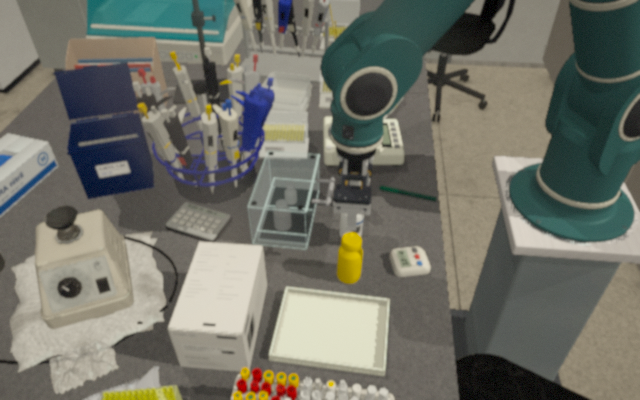

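Bottle_c is held and lifted with the yellow one untouched. Next stop is the tray, at about (560,411).

>>> {"op": "play_rows", "data": {"moves": [[-0.4,0,0,-2,0],[-0.4,0,0,-3,0],[-0.4,0,0,-3,0],[-0.4,0,0,-2.5,0],[-0.4,1,0.3,-1.3,0],[-0.4,2,0.5,0,0],[-0.4,2.5,0.7,0,0],[-0.4,2.5,0.7,0,0],[-0.4,2.5,0.7,0,0],[-0.4,2.5,0.7,0,0]]}}

```text
clock: 4.83
position: [533.5, 309.3, 170.4]
eef_rot: [-0.0, 0.707, 0.708, -0.0]
force: [-0.9, -0.7, -1.4]
finger_gap: 47.3
```

>>> {"op": "play_rows", "data": {"moves": [[-0.4,2.5,0.7,0,0],[-0.4,2.5,0.7,0,0],[-0.4,2.3,0.6,0,0],[-0.4,1.8,0.4,0,0],[-0.4,1.1,0.2,1,0],[-0.4,0,0,2,0],[-0.4,0,0,2.5,0],[-0.4,0,0,2.5,0],[-0.4,0,0,2,0],[-0.4,0,0,0,0]]}}

```text
clock: 5.67
position: [557.1, 408.0, 65.4]
eef_rot: [-0.0, 0.707, 0.707, -0.003]
force: [-0.3, -0.7, -2.1]
finger_gap: 47.3
```

>>> {"op": "play_rows", "data": {"moves": [[-0.4,0,0,0,0],[-0.4,0,0,0.8,0],[-0.4,0,0,0.6,0],[-0.4,0,0,0.4,0],[-0.4,0,0,0.2,0],[-0.4,0,0,0,0],[-0.4,0,0,0,0]]}}

```text
clock: 6.25
position: [559.4, 410.2, 50.7]
eef_rot: [0.0, 0.707, 0.708, 0.0]
force: [-0.1, 0.2, -1.5]
finger_gap: 47.3
```

>>> {"op": "play_rows", "data": {"moves": [[-0.4,0,0,0.4,0],[-0.4,0,0,0.2,0],[-0.4,0,0,0.15,0],[-0.4,0,0,0,0],[-0.4,0,0,0,0]]}}

```text
clock: 6.67
position: [559.3, 410.1, 42.9]
eef_rot: [0.0, 0.707, 0.708, -0.0]
force: [-0.5, -1.5, -1.0]
finger_gap: 47.3
```

>>> {"op": "play_rows", "data": {"moves": [[-0.4,0,0,0.08,0],[-0.4,0,0,0,0],[0.1,0,0,0,0],[0.2,0,0,0,0],[0.4,0,0,0,0],[0.4,0,0,0,0]]}}

```text
clock: 7.17
position: [559.3, 410.1, 42.2]
eef_rot: [0.0, 0.707, 0.708, 0.0]
force: [0.2, -0.7, -0.4]
finger_gap: 64.4
```

>>> {"op": "play_rows", "data": {"moves": [[0.4,0,0,-1,0],[0.4,0,0,-2,0],[0.4,0,0,-3,0],[0.4,0,0,-3,0],[0.4,0,0,-3,0],[0.3,0,0,-2,0],[0.2,-2,-0.5,0,0],[0.2,-3,-0.7,0,0],[0.2,-3,-0.7,0,0],[0.2,-3,-0.7,0,0]]}}

```text
clock: 8.0
position: [532.9, 298.9, 183.0]
eef_rot: [0.0, 0.707, 0.708, 0.0]
force: [0.4, 0.5, -0.1]
finger_gap: 56.5
```

>>> {"op": "play_rows", "data": {"moves": [[0.2,-3,-0.7,0,0],[0.2,-3,-0.7,0,0],[0.2,-3,-0.7,0,0],[0.2,-3,-0.7,0,0],[0.2,-3,-0.7,0,0],[0.2,-3,-0.7,0,0],[0.2,-2.5,-0.5,0,0],[0.2,-1.7,-0.3,0,0],[0.2,-1,-0.1,0,0],[0.2,0,0,0,0]]}}

```text
clock: 8.83
position: [482.8, 66.4, 182.9]
eef_rot: [0.0, 0.708, 0.707, 0.0]
force: [-0.1, -0.1, 0.0]
finger_gap: 56.1
```

```bash
python3 - <<'E'
from h import *
c=snap('wrist','w2');print(env.state()['position'])
print(proj(c,[483,67.9,118]))
p,s=cap(c,'a',(150,100,500,350),2);print(p,s,onz(c,*p,118)); snap('top','t2')
E
```

```text
[482.99838543  67.94408419 182.75396599]
(np.float64(326.8776514759064), np.float64(208.82629995177382))
[325.74198988 208.63293985] [  32.5   35.  1779. ] [482.81814764  66.8807794  118.        ]
```

View pics/w2.png

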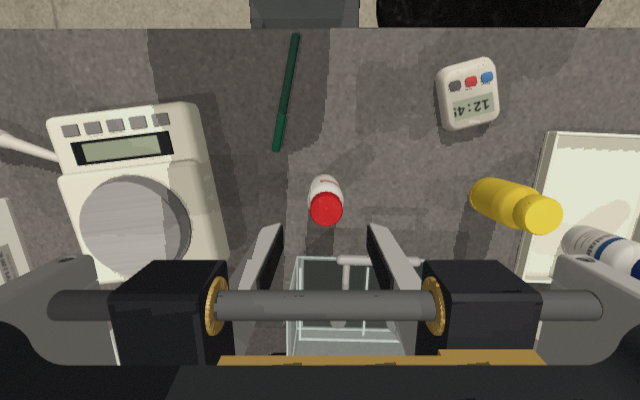

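View pics/t2.png

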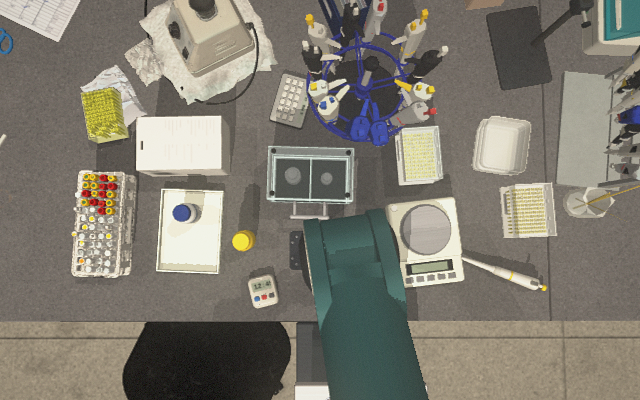

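Top view: bottle_c stands in the tray at (184,212). Wrist view: red cap at (326,208), as predicted. Now grasping bottle_a.

>>> {"op": "play_rows", "data": {"moves": [[0.2,0,0,1.5,0],[0.2,0,0,2.2,0],[0.2,0,0,2.2,0],[0.2,0,0,2.2,0],[0.2,0,0,2.2,0],[0.2,0,0,2,0],[0.2,0,0,1.3,0],[0.2,0,0,0.6,0],[0.2,0,0,0,0],[0.2,0,0,0,0]]}}

```text
clock: 9.77
position: [483.0, 68.8, 40.5]
eef_rot: [-0.0, 0.706, 0.708, 0.0]
force: [0.9, 0.9, 0.8]
finger_gap: 56.6
```

>>> {"op": "play_rows", "data": {"moves": [[0,0,0,0,0],[-0.2,0,0,0,0],[-0.3,0,0,0,0],[-0.5,0,0,0,0],[-0.5,0,0,0,0],[-0.5,0,0,0,0],[-0.5,0,0,0,0],[-0.5,0,0,0,0]], "force": 12}}

```text
clock: 10.43
position: [483.1, 67.8, 40.6]
eef_rot: [0.0, 0.707, 0.707, 0.0]
force: [-0.3, -1.4, 8.7]
finger_gap: 37.6
```

>>> {"op": "play_rows", "data": {"moves": [[-0.5,0,0,-0.5,0],[-0.5,0,0,-1.5,0],[-0.5,0,0,-3,0],[-0.5,0,0,-3,0],[-0.5,0,0,-3,0],[-0.5,0,0,-2,0],[-0.5,1.3,0,-1,0],[-0.5,2.5,-0.1,0,0],[-0.5,3,-0.1,0,0],[-0.5,3,-0.1,0,0]]}}

```text
clock: 11.27
position: [479.4, 167.0, 180.8]
eef_rot: [0.0, 0.707, 0.707, 0.0]
force: [1.0, -0.1, -0.6]
finger_gap: 37.5
```

>>> {"op": "play_rows", "data": {"moves": [[-0.5,3,-0.1,0,0],[-0.5,3,-0.1,0,0],[-0.5,3,-0.1,0,0],[-0.5,3,-0.1,0,0],[-0.5,3,-0.1,0,0],[-0.5,3,0,0,0],[-0.5,3,0,0,0],[-0.5,1.7,0,0,0],[-0.5,0.8,0,0,0],[-0.5,0,0,0,0]]}}

```text
clock: 12.1
position: [473.6, 402.2, 179.9]
eef_rot: [-0.0, 0.706, 0.708, -0.0]
force: [0.2, -0.5, -0.9]
finger_gap: 37.6
```

>>> {"op": "play_rows", "data": {"moves": [[-0.5,0.5,0,1.5,0],[-0.5,0,0,2.2,0],[-0.5,0,0,2.2,0],[-0.5,0,0,2.2,0],[-0.5,0,0,2.2,0],[-0.5,0,0,1.5,0],[-0.5,0,0,0.8,0],[-0.5,0,0,0.3,0],[-0.5,0,0,0,0],[-0.5,0,0,0,0]]}}

```text
clock: 12.93
position: [474.9, 405.9, 52.2]
eef_rot: [0.0, 0.707, 0.707, 0.001]
force: [-1.0, 1.1, -0.4]
finger_gap: 37.4
```

>>> {"op": "play_rows", "data": {"moves": [[-0.5,0,0,0.3,0],[-0.5,0,0,0.2,0],[-0.5,0,0,0.15,0],[-0.5,0,0,0.1,0],[-0.5,0,0,0,0]]}}

```text
clock: 13.35
position: [474.7, 405.9, 44.3]
eef_rot: [0.0, 0.707, 0.707, 0.0]
force: [-2.9, -2.7, 8.9]
finger_gap: 37.6
```

>>> {"op": "play_rows", "data": {"moves": [[-0.2,0,0,0,0],[0,0,0,0,0],[0.1,0,0,0,0],[0.1,0,0,0,0],[0.1,0,0,-1,0],[0.1,0,0,-2.5,0],[0.1,0,0,-3,0],[0.1,0,0,-3,0],[0.1,0,0,-3,0],[0.1,0,0,-2,0]]}}

```text
clock: 14.18
position: [474.8, 406.4, 192.5]
eef_rot: [0.0, 0.707, 0.708, 0.001]
force: [-0.2, -0.1, -0.3]
finger_gap: 51.9
```

>>> {"op": "play_rows", "data": {"moves": [[0,0,0,0,0.1],[0,0,0,0,0.1],[0,0,0,0,0.11],[-0.2,0,0,0,0.11],[-0.3,0,0,0,0.11],[-0.3,0,0,0,0.11],[-0.3,0,0,0,0.11],[-0.3,0,0,0,0.11],[-0.3,0,0,0,0.11],[-0.3,0,0,0,0.11]]}}

```text
clock: 15.02
position: [474.2, 406.1, 189.4]
eef_rot: [-0.0, 0.971, 0.241, 0.0]
force: [-1.2, 0.2, 0.1]
finger_gap: 32.7
```

>>> {"op": "play_rows", "data": {"moves": [[-0.3,0,0,0,0.11],[-0.3,0,0,0,0.11],[-0.3,0,0,0,0.11],[-0.3,0,0,0,0.11],[-0.3,0,0,0,0.075],[-0.3,0,0,0,0],[-0.3,0,0,0,0]]}}

```text
clock: 15.6
position: [474.2, 406.2, 189.1]
eef_rot: [-0.0, 1.0, -0.01, 0.0]
force: [-0.1, 0.1, 0.1]
finger_gap: 33.0
```

```bash
python3 - <<'E'
from h import *
s=env.state();print(s['position'],s['eef_rot'],s['joint_pos'].round(2))
snap('top','t3');snap('wrist','w3')
E
```

```text
[474.15661177 406.16360267 189.13686092] [-9.70688163e-05  9.99949654e-01 -1.00336731e-02  6.70783080e-05] [-1.04  0.45  0.38  1.64 -0.19  1.08 -0.63]
```

View pics/t3.png

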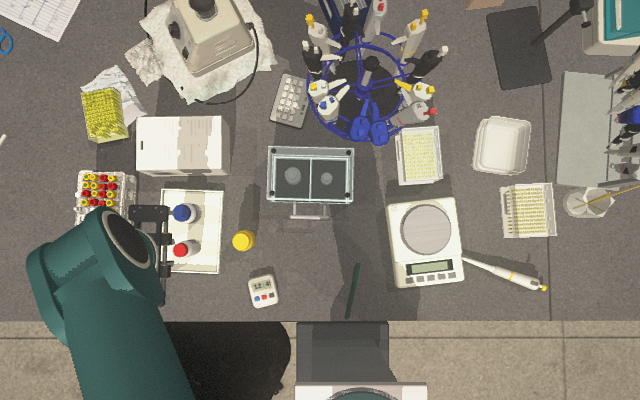

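Top view: both bottles stand in the tray, bottle_c at (184,212) and bottle_a at (182,250). Drawer access is clear, so I'm going to the handle.

>>> {"op": "play_rows", "data": {"moves": [[-0.3,0.4,1.5,0,0.005],[-0.3,0.8,2.8,0,0],[-0.3,0.8,2.8,0,0],[-0.3,0.8,2.8,0,0],[-0.3,0.8,2.8,0,0],[-0.3,0.8,2.8,0,0],[-0.3,0.8,2.8,0,0],[-0.3,0.8,2.8,0,0],[-0.3,0.8,2.8,0,0],[-0.3,0.6,2,0,0]]}}

```text
clock: 16.53
position: [541.4, 141.5, 189.0]
eef_rot: [0.0, 1.0, -0.014, 0.0]
force: [0.2, 0.1, -0.8]
finger_gap: 33.3
```

>>> {"op": "play_rows", "data": {"moves": [[-0.3,0.4,1.4,0,0],[-0.3,0.2,0.7,0,0],[-0.3,0,0,0,0],[-0.3,0,0,0,0]]}}

```text
clock: 16.87
position: [546.3, 124.2, 188.7]
eef_rot: [-0.0, 1.0, -0.014, -0.0]
force: [-1.3, 0.5, -0.6]
finger_gap: 32.6
```

```bash
python3 - <<'E'
from h import *
s=env.state();print(s['position'],s['eef_rot'])
c=snap('wrist','w4');print(proj(c,[549,164,90]),proj(c,[549,84,90]),proj(c,[549,124,90]))
E
```

```text
[546.34461704 124.20221429 188.68583293] [-1.01489597e-04  9.99905383e-01 -1.37554121e-02 -5.03157221e-05]
(np.float64(325.7187166937121), np.float64(159.8438222421303)) (np.float64(327.7514419302848), np.float64(236.35975216175206)) (np.float64(326.77025674488914), np.float64(199.42593762885951))
```

View pics/w4.png

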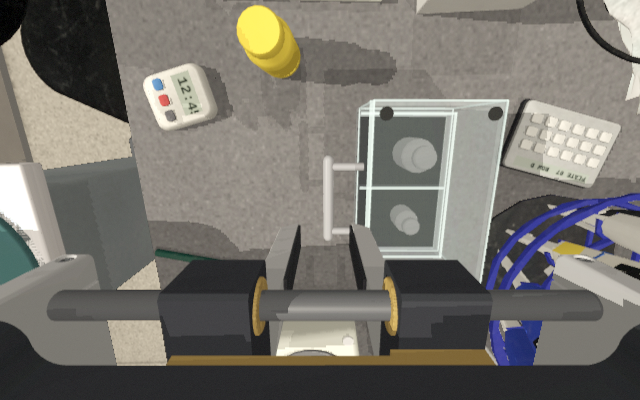

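Wrist view: bar at u≈328, v 157–240, against a predicted u of about 326.8 for x=549, so the bar is at about x=550. Adjusting and descending.

>>> {"op": "play_rows", "data": {"moves": [[-0.3,0.35,0,0,0],[-0.3,0,0,1.5,0],[-0.3,0,0,2.2,0],[-0.3,0,0,2.2,0],[-0.3,0,0,2,0],[-0.3,0,0,1.8,0],[-0.3,0,0,1.4,0],[-0.3,0,0,0.9,0],[-0.3,0,0,0.2,0],[-0.3,0,0,0,0]]}}

```text
clock: 17.75
position: [549.9, 124.2, 66.5]
eef_rot: [0.0, 1.0, -0.014, -0.0]
force: [0.5, 0.3, 0.2]
finger_gap: 33.0
```

>>> {"op": "play_rows", "data": {"moves": [[-0.5,0,0,0,0],[-0.7,0,0,0,0],[-0.9,0,0,0,0],[-0.9,0,0,0,0],[-0.9,0,0,0,0],[-0.9,0,0,0,0]], "force": 15}}

```text
clock: 18.25
position: [550.0, 123.9, 67.2]
eef_rot: [-0.0, 1.0, -0.014, 0.0]
force: [-3.3, 1.2, 6.1]
finger_gap: 10.3
```

>>> {"op": "play_rows", "data": {"moves": [[-0.9,-0.3,0,0,0],[-0.9,-0.8,0,0,0],[-0.9,-1.3,0,0,0],[-0.9,-1.3,0,0,0],[-0.9,-1.3,0,0,0],[-0.9,-1.3,0,0,0],[-0.9,-1.3,0,0,0],[-0.9,-1.2,0,0,0],[-0.9,-0.8,0,0,0],[-0.9,-0.4,0,0,0]]}}

```text
clock: 19.08
position: [449.0, 126.9, 67.1]
eef_rot: [-0.0, 1.0, -0.014, 0.0]
force: [1.4, -0.3, 5.6]
finger_gap: 10.6
```

>>> {"op": "play_rows", "data": {"moves": [[-0.9,-0.3,0,0,0],[-0.9,0,0,0,0],[-0.9,0,0,0,0]]}}

```text
clock: 19.33
position: [446.6, 126.9, 67.1]
eef_rot: [-0.0, 1.0, -0.014, 0.0]
force: [-1.2, 0.5, 8.8]
finger_gap: 10.4
```

>>> {"op": "play_rows", "data": {"moves": [[-0.6,0,0,0,0],[-0.4,0,0,0,0],[-0.3,0,0,0,0],[-0.3,0,0,0,0],[-0.3,0,0,-1.5,0],[-0.3,0,0,-2.5,0],[-0.3,0,0,-3,0],[-0.3,0,0,-3,0],[-0.3,0,0,-3,0],[-0.1,0,0,-2,0]]}}

```text
clock: 20.17
position: [447.4, 126.6, 219.2]
eef_rot: [-0.0, 1.0, -0.014, 0.001]
force: [1.1, 0.5, 0.3]
finger_gap: 36.9
```

>>> {"op": "play_rows", "data": {"moves": [[0.2,-1,0,0,0],[0.2,-2,0,0,0],[0.2,-2,0,0,0],[0.2,-1,0,0,0],[0.2,0,0,0,0],[0.2,0,0,0,0]]}}

```text
clock: 20.67
position: [387.2, 128.6, 216.7]
eef_rot: [-0.0, 1.0, -0.014, 0.0]
force: [0.7, 0.2, 0.4]
finger_gap: 56.8
```

```bash
python3 - <<'E'
from h import *
s=env.state();print(s['position'],s['eef_rot'])
c=snap('top','t5');snap('wrist','w5')
cv2.imwrite('pics/t5c.png',cv2.resize(c['img'][140:270,240:370],None,fx=4.5,fy=4.5,interpolation=cv2.INTER_CUBIC))
E
```

```text
[387.18025577 128.55644832 216.70086908] [-2.70160901e-04  9.99906273e-01 -1.36874502e-02  1.59552186e-04]
```

View pics/t5c.png

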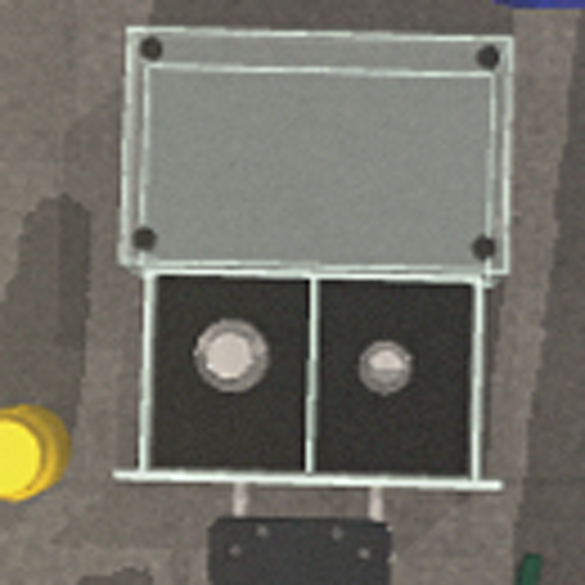

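View pics/w5.png

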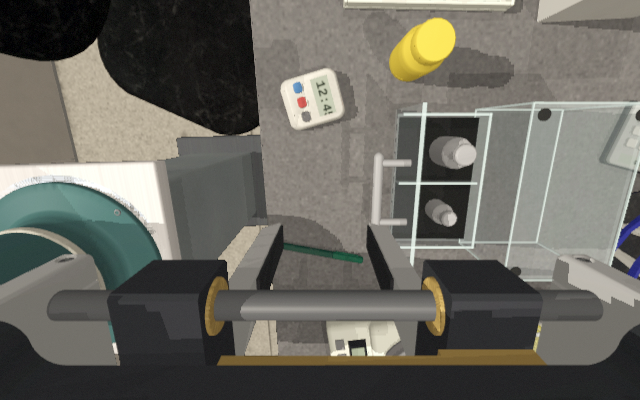

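```bash
python3 - <<'E'
from h import *
c=load('pics/t5.pkl');w=load('pics/w5.pkl')
k=4;x0,y0=280,208
im=cv2.resize(c['img'][y0:y0+22,x0:x0+22],None,fx=k,fy=k,interpolation=cv2.INTER_CUBIC);g=cv2.cvtColor(im,cv2.COLOR_BGR2GRAY)
for th,z in((150,80),(85,58)):
    n,l,s,ce=cv2.connectedComponentsWithStats((g>th).astype(np.uint8));i=1+np.argmax(s[1:,4])
    p=(ce[i]+.5)/k-.5+[x0,y0];print(th,p,s[i]/k,onz(c,*p,z))
for X in([540.5,165.5,80],[541,164.5,80]): print(proj(w,X))
q=w['img'][120:190,420:500];cv2.imwrite('pics/w5c.png',cv2.resize(q,None,fx=6,fy=6,interpolation=cv2.INTER_CUBIC))
for u,v in((464,153),(465,154)):print(onz(w,u,v,80))
E
```

```text
150 [290.39097132 218.22539113] [  4.25   5.25  14.5   11.   383.5 ] [545.9796191  166.98097754  80.        ]
85 [291.00216418 218.50850746] [  2.75   2.75  17.    16.25 837.5 ] [546.04126236 166.58252885  58.        ]
(np.float64(461.1337815842595), np.float64(154.57408914989273))
(np.float64(461.503128721927), np.float64(155.46997246753884))
[543.51262058 167.14379855  80.        ]
[544.72350006 166.01211412  80.        ]
```

View pics/w5c.png

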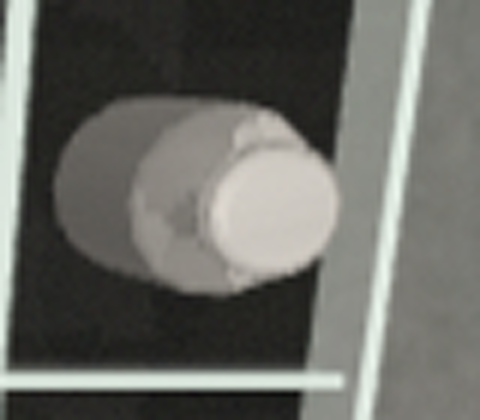

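Top view: the drawer is open, with the big weight's knob at (290.5,218.3). Top gives (546,167) and wrist (544.8,165.8), so I'll use (545.5,166.3). Turning the jaws along the box y axis.

>>> {"op": "play_rows", "data": {"moves": [[0.1,0,0,0,-0.11],[0.1,0,0,0,-0.11],[0.1,0,0,0,-0.11],[0.1,0,0,0,-0.11],[0.1,0,0,0,-0.11],[0.1,0,0,0,-0.11],[0.1,0,0,0,-0.11],[0.05,0,0,0,-0.11],[0.05,0,0,0,-0.11],[0.05,0,0,0,-0.11]]}}

```text
clock: 21.6
position: [387.8, 128.2, 216.5]
eef_rot: [0.0, 0.859, 0.513, -0.0]
force: [-0.7, -1.2, -0.0]
finger_gap: 49.3
```

>>> {"op": "play_rows", "data": {"moves": [[0.03,0,0,0,-0.11],[0.03,0,0,0,-0.11],[0.03,0,0,0,-0.11],[0.03,0,0,0,-0.11],[0.03,0,0,0,-0.03],[0.03,0.4,1.7,0,0],[0.03,0.8,3,0,0],[0.03,0.8,3,0,0],[0.03,0.8,3,0,0],[0.03,0.8,3,0,0]]}}

```text
clock: 22.43
position: [527.2, 160.6, 216.0]
eef_rot: [0.0, 0.717, 0.697, -0.0]
force: [-1.0, -0.7, -0.3]
finger_gap: 48.5
```

>>> {"op": "play_rows", "data": {"moves": [[0.03,0.5,1.5,0,0],[0.03,0.1,0.5,0,0],[0.03,0,0,0,0],[0.03,0,0,0,0]]}}

```text
clock: 22.77
position: [544.8, 165.2, 216.2]
eef_rot: [0.0, 0.717, 0.697, -0.001]
force: [0.1, -0.6, -0.4]
finger_gap: 48.8
```

```bash
python3 - <<'E'
from h import *
s=env.state();print(s['position'],s['eef_rot'],2*np.arctan2(s['eef_rot'][2],s['eef_rot'][1]))
w=snap('wrist','w6');print(proj(w,[545.5,166.3,80]))
E
```

```text
[544.78737241 165.20741182 216.17930836] [ 2.60526872e-05  7.17439066e-01  6.96621018e-01 -5.85640084e-04] 1.5413540916098596
(np.float64(326.1430821099815), np.float64(191.83180412326092))
```

View pics/w6.png

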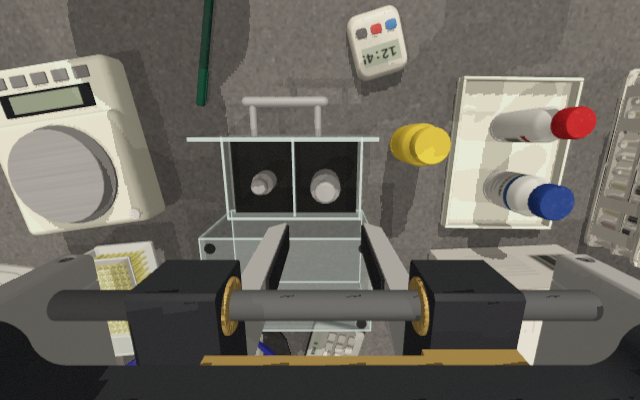

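Wrist view: knob at (326,191), exactly as predicted. Descending.

>>> {"op": "play_rows", "data": {"moves": [[0.03,0.1,0.07,1.5,0],[0.03,0,0,2.2,0],[0.03,0,0,2.2,0],[0.03,0,0,2.2,0],[0.03,0,0,2.2,0],[0.03,0,0,1.2,0],[0.03,0,0,0.5,0],[0.03,0,0,0,0],[0.03,0,0,0,0]]}}

```text
clock: 23.57
position: [546.2, 166.9, 97.6]
eef_rot: [0.0, 0.717, 0.697, 0.0]
force: [-0.3, -0.7, 0.2]
finger_gap: 48.1
```

```bash
python3 - <<'E'
from h import *
s=env.state();print(s['position'])
w=snap('wrist','w7');snap('top','t7')
E
```

```text
[546.22152464 166.87160363  97.64887398]
```

View pics/w7.png

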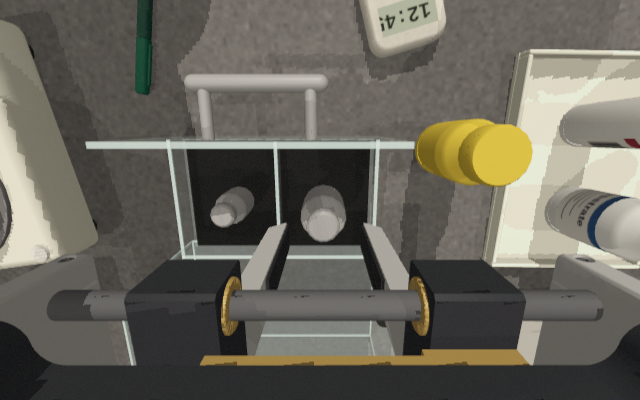

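>>> {"op": "play_rows", "data": {"moves": [[0.03,-0.1,0,1,0],[0.03,0,0,1.2,0],[0.03,0,0,1.2,0],[0.03,0,0,1.2,0],[0.03,0,0,0.9,0],[0.03,0,0,0.5,0],[0.03,0,0,0.1,0],[0.03,0,0,0,0],[0.03,0,0,0,0]]}}

```text
clock: 24.42
position: [546.2, 165.8, 35.9]
eef_rot: [0.0, 0.717, 0.697, 0.0]
force: [0.1, 0.1, 0.2]
finger_gap: 48.6
```

>>> {"op": "play_rows", "data": {"moves": [[-0.1,0,0,0,0],[-0.2,0,0,0,0],[-0.3,0,0,0,0],[-0.5,0,0,0,0],[-0.5,0,0,0,0],[-0.5,0,0,0,0],[-0.5,0,0,0,0]], "force": 30}}

```text
clock: 25.0
position: [546.2, 165.8, 36.1]
eef_rot: [0.0, 0.717, 0.697, 0.0]
force: [-0.6, -1.7, 6.4]
finger_gap: 37.2
```

>>> {"op": "play_rows", "data": {"moves": [[-0.5,0,0,-0.5,0],[-0.5,0,0,-1,0],[-0.5,0,0,-0.5,0],[-0.5,0,0,0,0],[-0.5,0,0,0,0]]}}

```text
clock: 25.42
position: [546.0, 166.0, 56.1]
eef_rot: [0.0, 0.717, 0.697, 0.0]
force: [-0.1, 0.3, -4.2]
finger_gap: 36.9
```

```bash
python3 - <<'E'
from h import *
s=env.state();print(s['position'],s['force'],s['moment'],s['finger_gap'])
w=snap('wrist','w8')
E
```

```text
[546.02229067 165.98797247  56.08262237] [-0.12692415  0.34909814 -4.16850043] [0.06147497 0.04025525 0.00348204] 36.92807097672405
```

View pics/w8.png

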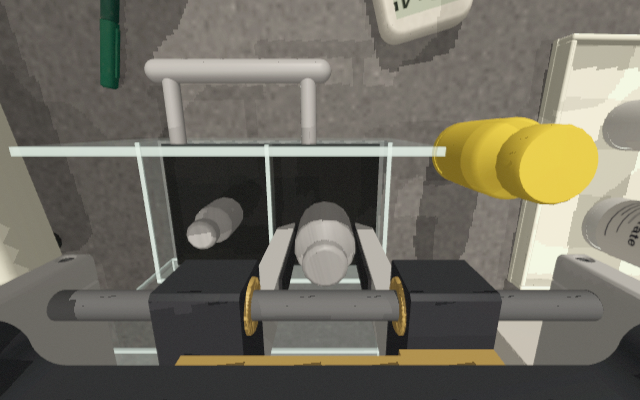

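The weight is held and hanging clear (about 4.2 N), and the small one is still in place. Refine the pan centre with two views before carrying.

>>> {"op": "play_rows", "data": {"moves": [[-0.5,0,0,-1,0],[-0.5,0,0,-2,0],[-0.5,0,0,-2.5,0],[-0.5,0,0,-2.5,0],[-0.5,0,0,-1.5,0],[-0.5,0,0,0,0],[-0.5,0,0,0,0]]}}

```text
clock: 26.05
position: [545.9, 166.0, 151.0]
eef_rot: [0.0, 0.717, 0.697, 0.0]
force: [-1.0, -0.1, -6.2]
finger_gap: 37.4
```

```bash
python3 - <<'E'
from h import *
for n,(x0,y0,x1,y1),k in(('t3',(395,195,462,262),6),('w2',(60,160,210,295),4),('w6',(0,110,140,240),4),('s1',(0,0,0,0),1)):
    if n=='s1':n='scene0';x0,y0,x1,y1=320,108,384,150;k=8
    c=load(f'pics/{n}.pkl')
    im=cv2.resize(c['img'][y0:y1,x0:x1],None,fx=k,fy=k,interpolation=cv2.INTER_CUBIC)
    g=cv2.GaussianBlur(cv2.cvtColor(im,cv2.COLOR_BGR2GRAY),(0,0),2)
    hsv=cv2.cvtColor(im,cv2.COLOR_BGR2HSV)
    m=((g>120)&(g<200)).astype(np.uint8)
    m=cv2.morphologyEx(m,cv2.MORPH_OPEN,np.ones((13,13)))
    nn,l,s,ce=cv2.connectedComponentsWithStats(m);i=1+np.argmax(s[1:,4])
    cn=cv2.findContours((l==i).astype(np.uint8),cv2.RETR_EXTERNAL,cv2.CHAIN_APPROX_NONE)[0][0]
    e=cv2.fitEllipse(cv2.convexHull(cn));cv2.ellipse(im,e,(0,0,255),1);cv2.imwrite(f'pics/pan_{n}.png',im)
    p=(np.array(e[0])+.5)/k-.5+[x0,y0]
    # diameter check and centre from back-projected hull
    pts=np.array([onz(c,(u+.5)/k-.5+x0,(v+.5)/k-.5+y0,72)[:2] for u,v in cv2.convexHull(cn)[:,0]])
    cc,r=cv2.minEnclosingCircle(pts.astype(np.float32));print(n,p,e[1],onz(c,*p,72).round(1),'enc',np.round(cc,1),r)
a=[cv2.resize(cv2.imread(f'pics/pan_{n}.png'),(390,290)) for n in('t3','w2','w6','scene0')]
cv2.imwrite('pics/pans.png',np.vstack([np.hstack(a[:2]),np.hstack(a[2:])]))
E
```

```text
t3 [422.83404287 237.41095479] (199.01756286621094, 303.26788330078125) [ 501.9 -136.1   72. ] enc [ 514.9 -139.3] 58.82735061645508
w2 [128.94013977 228.88917542] (364.10137939453125, 438.7656555175781) [ 519.  -147.1   72. ] enc [ 521.2 -152.8] 60.31486511230469
w6 [ 60.07926941 181.81594849] (343.63189697265625, 499.334228515625) [ 526.4 -142.7   72. ] enc [ 528.5 -138.3] 65.43505096435547
scene0 [343.92825317 126.18884277] (399.25494384765625, 518.853271484375) [ 538.4 -143.2   72. ] enc [ 543.4 -140.1] 107.68885040283203
```

View pics/pans.png

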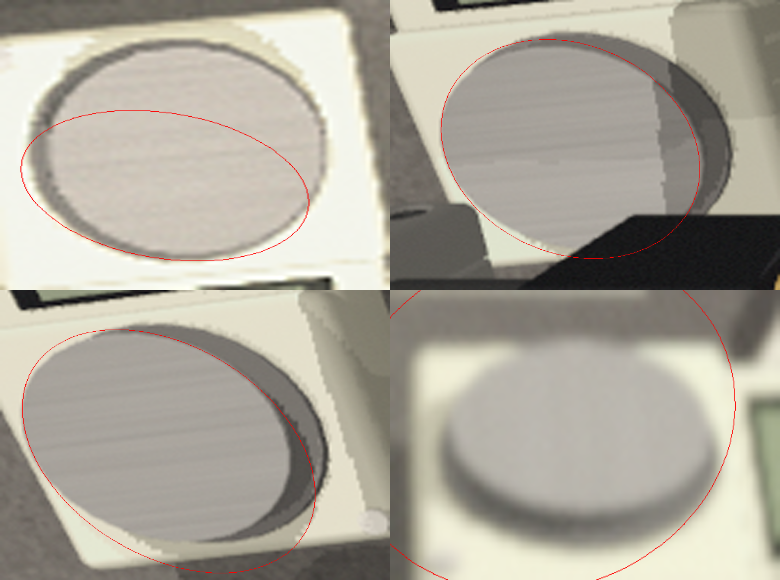

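```bash
python3 - <<'E'
from h import *
t=load('pics/t3.pkl');print(onz(t,426.6,229.4,72))
def bb(c,ctr):
    a=np.linspace(0,2*np.pi,100);P=np.array([proj(c,[ctr[0]+55*np.cos(x),ctr[1]+55*np.sin(x),72]) for x in a])
    return P.min(0).round(1),P.max(0).round(1)
w=load('pics/w6.pkl')
print('w6 meas',(22*1.436/4,110+40*1.793/4),(290*1.436/4,110+251*1.793/4))
s=load('pics/scene0.pkl')
print('scene meas',(320+(452-390)*512/390/8,108+(340-290)*336/290/8),(320+(708-390)*512/390/8,108+(510-290)*336/290/8))
print('top meas',395+47*1.031/6,395+326*1.031/6,195+44*1.386/6,195+258*1.386/6)
for ctr in((520.3,-144.3),(522,-144)):
    print(ctr,'w6',bb(w,ctr),'sc',bb(s,ctr),'t',bb(t,ctr))
w8=load('pics/w8.pkl');print('knob pred if at tcp',proj(w8,[546,166,100.1]))
im=w8['img'][190:300,270:380];cv2.imwrite('pics/k8.png',cv2.resize(im,None,fx=5,fy=5))
E
```

```text
[ 520.20213142 -145.01509334   72.        ]
w6 meas (7.898, 127.93) (104.11, 222.51075)
scene meas (330.174358974359, 115.24137931034483) (372.18461538461537, 139.86206896551724)
top meas 403.07616666666667 451.0176666666667 205.164 254.59799999999998
(520.3, -144.3) w6 (array([  8.2, 127.7]), array([105.6, 221.7])) sc (array([329.5, 114.5]), array([372.8, 138.9])) t (array([402.3, 205.4]), array([450.3, 253.5]))
(522, -144) w6 (array([  8.9, 129.3]), array([106.2, 223.1])) sc (array([328.8, 114.5]), array([372.1, 138.9])) t (array([402.2, 204.7]), array([450.1, 252.7]))
knob pred if at tcp (np.float64(325.34359115558715), np.float64(267.1211787340452))
```

View pics/k8.png

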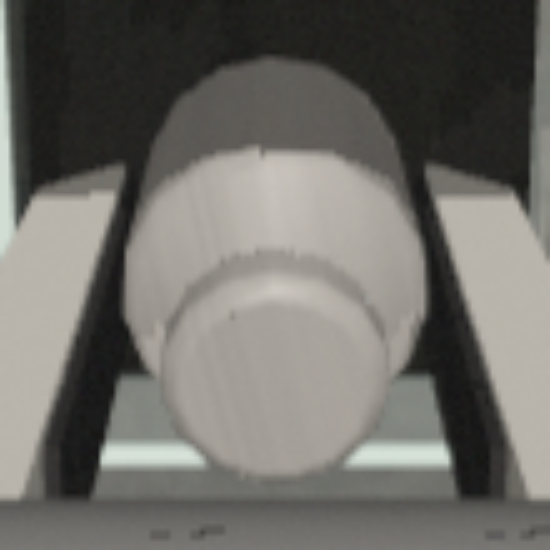

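Pan centre is (520.3,−145) and consistent in the three views. The knob sits at (325,268) against (325.3,267.1) predicted for TCP, so the weight is centred in the grip. Carrying it over.

>>> {"op": "play_rows", "data": {"moves": [[-0.5,-0.8,0,0,0],[-0.5,-1.6,-0.1,0,0],[-0.5,-2.2,-0.1,0,0],[-0.5,-2.2,-0.1,0,0],[-0.5,-2.2,-0.1,0,0],[-0.5,-2.2,-0.1,0,0],[-0.5,-2.2,-0.1,0,0],[-0.5,-2.2,-0.1,0,0],[-0.5,-2.2,-0.1,0,0],[-0.5,-2.2,-0.1,0,0]]}}

```text
clock: 26.88
position: [530.0, -35.6, 149.4]
eef_rot: [-0.001, 0.717, 0.697, -0.001]
force: [0.4, -0.3, -5.1]
finger_gap: 37.4
```

>>> {"op": "play_rows", "data": {"moves": [[-0.5,-2.2,-0.1,0,0],[-0.5,-2.2,-0.1,0,0],[-0.5,-2,-0.1,0,0],[-0.5,-2,-0.1,0,0],[-0.5,-1.5,-0.1,0,0],[-0.5,-0.8,-0.1,0,0],[-0.5,-0.4,-0.1,0,0],[-0.5,0,0,0,0],[-0.5,0,0,0,0]]}}

```text
clock: 27.63
position: [520.8, -143.9, 150.3]
eef_rot: [-0.0, 0.717, 0.697, -0.0]
force: [0.8, 0.6, -5.5]
finger_gap: 37.4
```

>>> {"op": "play_rows", "data": {"moves": [[-0.5,-0.1,0,0.8,0],[-0.5,0,0,1.2,0],[-0.5,0,0,1.2,0],[-0.5,0,0,0.8,0],[-0.5,0,0,0.5,0],[-0.5,0,0,0.3,0],[-0.5,0,0,0.1,0],[-0.5,0,0,0,0],[-0.5,0,0,0,0]]}}

```text
clock: 28.38
position: [521.2, -145.7, 102.0]
eef_rot: [0.0, 0.717, 0.697, 0.0]
force: [0.2, 0.3, -4.6]
finger_gap: 36.8
```

>>> {"op": "play_rows", "data": {"moves": [[-0.5,0.05,-0.05,0.15,0],[-0.5,0,0,0.1,0],[-0.5,0,0,0.1,0],[-0.5,0,0,0.1,0],[-0.5,0,0,0,0],[-0.5,0,0,0,0]]}}

```text
clock: 28.88
position: [520.4, -145.1, 97.2]
eef_rot: [-0.0, 0.717, 0.697, -0.0]
force: [-0.6, 0.1, -5.3]
finger_gap: 36.8
```

>>> {"op": "play_rows", "data": {"moves": [[-0.5,0,0,0.05,0],[-0.5,0,0,0.05,0],[-0.5,0,0,0.05,0],[-0.5,0,0,0,0],[-0.5,0,0,0,0]]}}

```text
clock: 29.3
position: [520.5, -145.1, 95.7]
eef_rot: [0.0, 0.717, 0.697, -0.0]
force: [0.1, 0.5, -3.8]
finger_gap: 37.0
```

>>> {"op": "play_rows", "data": {"moves": [[-0.5,0,0,0.04,0],[-0.5,0,0,0.04,0],[-0.5,0,0,0,0],[-0.5,0,0,0,0]]}}

```text
clock: 29.63
position: [520.5, -145.1, 95.0]
eef_rot: [0.0, 0.717, 0.697, 0.0]
force: [-0.0, 0.2, -2.2]
finger_gap: 37.3
```

>>> {"op": "play_rows", "data": {"moves": [[-0.5,0,0,0.03,0],[-0.5,0,0,0.03,0],[-0.5,0,0,0,0],[-0.5,0,0,0,0]]}}

```text
clock: 29.97
position: [520.5, -145.1, 94.4]
eef_rot: [0.0, 0.717, 0.697, 0.0]
force: [-0.2, -0.0, 0.4]
finger_gap: 37.2
```

The pan carries the full weight. Releasing.

>>> {"op": "play_rows", "data": {"moves": [[-0.2,0,0,0,0],[-0.1,0,0,0,0],[0.05,0,0,0,0],[0.1,0,0,0,0],[0.1,0,0,0,0],[0.1,0,0,0,0]], "force": 15}}

```text
clock: 30.47
position: [520.5, -145.1, 94.3]
eef_rot: [0.0, 0.717, 0.697, 0.0]
force: [-0.3, -0.6, -0.3]
finger_gap: 51.8
```

>>> {"op": "play_rows", "data": {"moves": [[0.1,0,0,-0.5,0],[0.1,0,0,-1.5,0],[0.1,0,0,-2.5,0],[0.1,0,0,-3,0],[0.1,0,0,-3,0],[0.1,0,0,-1.5,0],[0.1,0,0,0,0]]}}

```text
clock: 31.05
position: [521.8, -145.6, 217.9]
eef_rot: [0.002, 0.717, 0.697, 0.002]
force: [0.2, -0.5, 0.0]
finger_gap: 51.7
```

>>> {"op": "play_rows", "data": {"moves": [[0,1.5,-0.4,0,0],[0,3,-0.9,0,0],[-0.2,3,-0.9,0,0],[-0.3,3,-0.9,0,0],[-0.3,3,-0.9,0,0],[-0.3,3,-0.9,0,0],[-0.3,3,-0.9,0,0],[-0.3,3,-0.9,0,0],[-0.3,2.5,-0.9,0,0],[-0.3,2,-0.7,0,0]]}}

```text
clock: 31.88
position: [444.1, 129.2, 213.9]
eef_rot: [-0.0, 0.717, 0.697, -0.0]
force: [0.8, 0.4, -0.1]
finger_gap: 32.7
```

>>> {"op": "play_rows", "data": {"moves": [[-0.3,0,0,0,0.1],[-0.3,0,0,0,0.1],[-0.3,0,0,0,0.11],[-0.3,0,0,0,0.11],[-0.3,0,0,0,0.11],[-0.3,0,0,0,0.11],[-0.3,0,0,0,0.11],[-0.3,0,0,0,0.11],[-0.3,0,0,0,0.11],[-0.3,0,0,0,0.11]]}}

```text
clock: 32.72
position: [444.9, 127.1, 213.8]
eef_rot: [0.0, 0.974, 0.226, -0.0]
force: [-0.4, -0.2, -0.1]
finger_gap: 33.0
```

>>> {"op": "play_rows", "data": {"moves": [[-0.3,0,0,0,0.11],[-0.3,0,0,0,0.11],[-0.3,0,0,0,0.11],[-0.3,0,0,0,0.11],[-0.3,0,0,0,0.05],[-0.3,0,0,0,0],[-0.3,0,0,0,0]]}}

```text
clock: 33.3
position: [445.0, 127.1, 214.0]
eef_rot: [0.0, 1.0, -0.013, -0.0]
force: [-0.1, 0.8, -0.9]
finger_gap: 33.2
```

```bash
python3 - <<'E'
from h import *
s=env.state();print(s['position'],s['eef_rot'],2*np.arctan2(s['eef_rot'][2],s['eef_rot'][1]))
w=snap('wrist','w9');c=snap('top','t9');snap('scene','s9')
print(proj(w,[446.8,164,90]),proj(w,[446.8,88,90]))
E
```

```text
[445.04145705 127.14988587 213.97902144] [ 1.82809552e-04  9.99916301e-01 -1.29349890e-02 -2.06739277e-04] -0.025870700480909822
(np.float64(324.95051790712733), np.float64(159.86676679318276)) (np.float64(326.67017608158693), np.float64(227.056597396048))
```

View pics/w9.png

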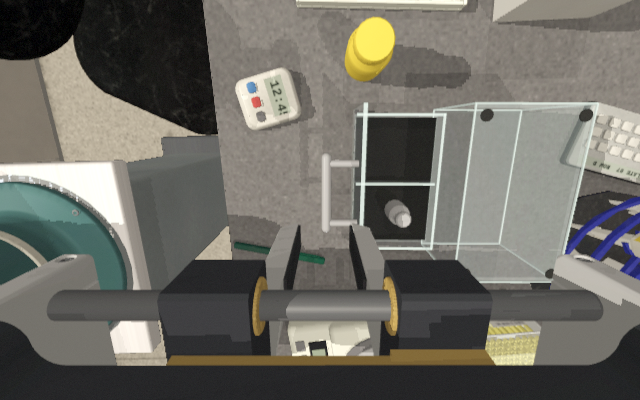

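View pics/t9.png

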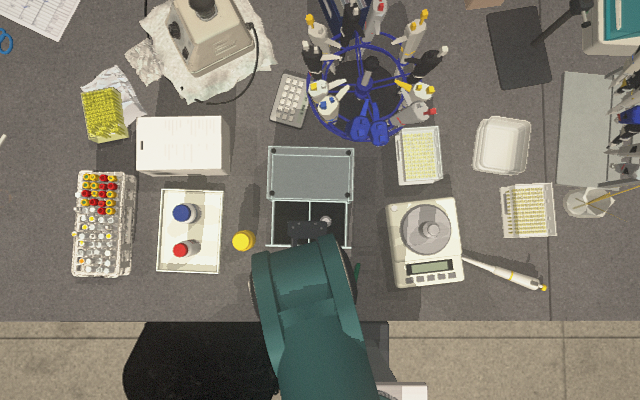

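Top view: the weight stands on the pan at about (430,228), and bottles, drawer and small weight are as they should be. Wrist view: handle bar at u≈326, as predicted. Checking centring on the pan.

```bash
python3 - <<'E'
from h import *
c=load('pics/t9.pkl')
cv2.imwrite('pics/p9.png',cv2.resize(c['img'][195:262,395:462],None,fx=8,fy=8,interpolation=cv2.INTER_CUBIC))
for z in(138.4,116.4): print(z,proj(c,[520.3,-145,z]), 'crop',[(a+.5-o)*8-.5 for a,o in zip(proj(c,[520.3,-145,z]),(395,195))])
E
```

```text
138.4 (np.float64(434.1487606337366), np.float64(229.08049269478786)) crop [np.float64(316.6900850698926), np.float64(276.1439415583029)]
116.4 (np.float64(431.5370713132139), np.float64(229.17615295933493)) crop [np.float64(295.7965705057113), np.float64(276.9092236746794)]
```

View pics/p9.png

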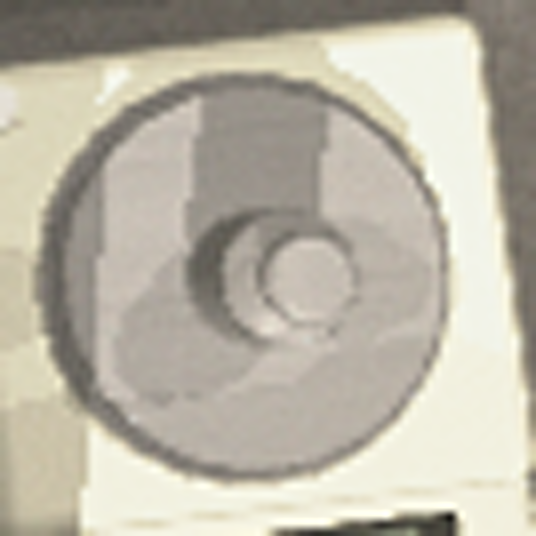

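>>> {"op": "play_rows", "data": {"moves": [[-0.3,0.15,0,1,0],[-0.3,0,0,2,0],[-0.3,0,0,2.2,0],[-0.3,0,0,2.2,0],[-0.3,0,0,2.2,0],[-0.3,0,0,2,0],[-0.3,0,0,1.6,0],[-0.3,0,0,1,0],[-0.3,0,0,0.5,0],[-0.3,0,0,0,0]]}}

```text
clock: 34.28
position: [446.4, 126.8, 66.4]
eef_rot: [0.0, 1.0, -0.014, -0.001]
force: [-0.3, 0.8, 0.1]
finger_gap: 32.9
```

The knob is at crop (310,279) against (316,276) expected, so the weight is centred to about 1–2 mm and upright. Now shutting the drawer.

>>> {"op": "play_rows", "data": {"moves": [[-0.5,0,0,0,0],[-0.7,0,0,0,0],[-0.9,0,0,0,0],[-0.9,0,0,0,0],[-0.9,0,0,0,0],[-0.9,0,0,0,0]], "force": 15}}

```text
clock: 34.78
position: [447.1, 127.4, 67.8]
eef_rot: [-0.0, 1.0, -0.014, 0.0]
force: [-0.5, 0.3, 6.9]
finger_gap: 10.3
```

>>> {"op": "play_rows", "data": {"moves": [[-0.9,0.3,0,0,0],[-0.9,0.8,0,0,0],[-0.9,1.2,0,0,0],[-0.9,1.3,0,0,0],[-0.9,1.3,0,0,0],[-0.9,1.3,0,0,0],[-0.9,1.3,0,0,0],[-0.9,1.2,0,0,0],[-0.9,0.8,0,0,0],[-0.9,0.4,0,0,0]]}}

```text
clock: 35.62
position: [547.1, 124.5, 67.8]
eef_rot: [-0.0, 1.0, -0.014, 0.001]
force: [-1.8, 0.6, 9.1]
finger_gap: 10.2
```

>>> {"op": "play_rows", "data": {"moves": [[-0.9,0.2,0,0,0],[-0.9,0.2,0,0,0],[-0.9,0.1,0,0,0],[-0.9,0,0,0,0],[-0.9,0,0,0,0]]}}

```text
clock: 36.03
position: [550.1, 124.4, 67.8]
eef_rot: [-0.0, 1.0, -0.014, -0.001]
force: [-8.6, -0.1, 13.0]
finger_gap: 10.4
```

>>> {"op": "play_rows", "data": {"moves": [[-0.6,0,0,0,0],[-0.4,0,0,0,0],[-0.3,0,0,0,0],[-0.3,0,0,0,0],[-0.3,0,0,-1,0],[-0.3,0,0,-2,0],[-0.3,0,0,-3,0],[-0.3,0,0,-3,0],[-0.3,0,0,-3,0],[-0.3,0,0,-1,0]]}}

```text
clock: 36.87
position: [552.2, 124.2, 202.0]
eef_rot: [-0.001, 1.0, -0.014, 0.002]
force: [-0.2, 1.1, 0.1]
finger_gap: 33.0
```

>>> {"op": "play_rows", "data": {"moves": [[-0.2,-0.4,-1.5,0,-0.1],[0,-0.5,-2.5,0,-0.11],[0,0,-2.5,0,-0.11],[0,0.3,-2.5,0,-0.11],[0,0.6,-2.5,0,-0.11],[0,1,-2.5,0,-0.11],[0,1.2,-2.2,0,-0.11],[0,1.5,-2,0,-0.11],[0,1.7,-2,0,-0.11],[0,2,-1.5,0,-0.11]]}}

```text
clock: 37.7
position: [513.6, 367.5, 197.7]
eef_rot: [0.0, 0.861, 0.509, 0.0]
force: [-0.4, 0.1, 0.7]
finger_gap: 47.3
```

>>> {"op": "play_rows", "data": {"moves": [[0,0,0,0,-0.11],[0,0,0,0,-0.11],[0,0,0,0,-0.11],[0,0,0,0,-0.11],[0,0,0,0,-0.05],[0,0,0,0,0],[0,0,0,0,0]]}}

```text
clock: 38.28
position: [514.3, 365.9, 197.5]
eef_rot: [0.0, 0.715, 0.7, -0.0]
force: [-0.8, 0.2, -0.2]
finger_gap: 46.6
```

```bash
python3 - <<'E'
from h import *
s=env.state();print(s['position'],s['eef_rot'],2*np.arctan2(s['eef_rot'][2],s['eef_rot'][1]))
c=snap('top','t10')
E
```

```text
[514.29062027 365.94473704 197.48529431] [ 8.62959797e-05  7.14555941e-01  6.99578301e-01 -4.61926308e-06] 1.549614348682341
```

View pics/t10.png

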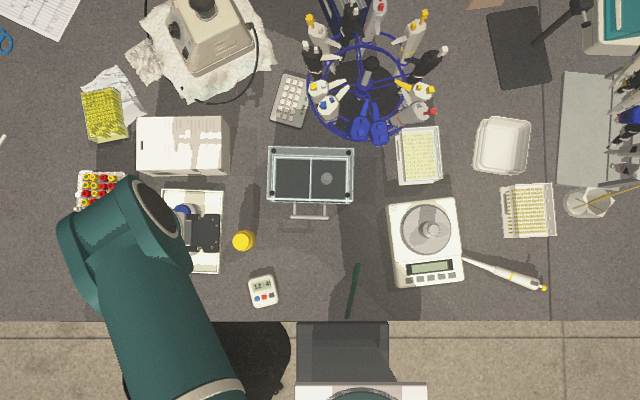

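Drawer shut: handle at (309,217) and small weight at (327,178), both as at the start. Now bottle_a goes back.

>>> {"op": "play_rows", "data": {"moves": [[0.2,0,0,0,-0.021],[0.2,1,-1,0,0],[0.2,2,-2,0,0],[0.2,1,-0.96,0,0],[0.2,0,0,0,0],[0.2,0,0,0,0]]}}

```text
clock: 38.83
position: [473.6, 407.0, 197.3]
eef_rot: [-0.0, 0.706, 0.709, -0.0]
force: [0.1, -0.8, 0.1]
finger_gap: 56.3
```

```bash
python3 - <<'E'
from h import *
s=env.state();print(s['position'],2*np.arctan2(s['eef_rot'][2],s['eef_rot'][1]))
w=snap('wrist','w11');p,q=cap(w,'a',(150,100,500,350),2);print(p,q,onz(w,*p,122))
E
```

```text
[473.59550528 407.03619318 197.27807626] 1.575040273382844
[324.48350801 206.16106658] [  31.   33. 1622.] [474.16337092 406.39156371 122.        ]
```

View pics/w11.png

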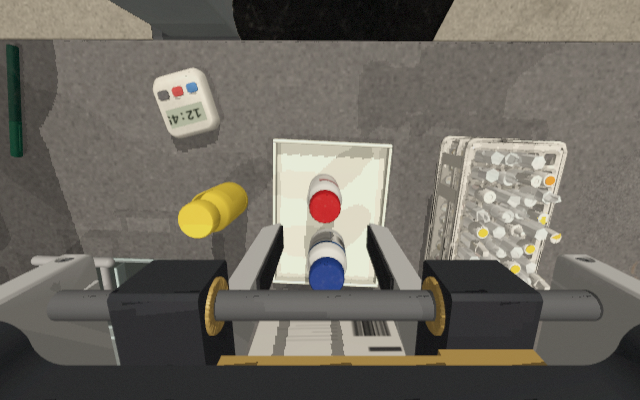

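Red cap at (324,206), upright in the tray between the fingers.

>>> {"op": "play_rows", "data": {"moves": [[0.2,-0.1,0.1,1.2,0],[0.2,0,0,2.2,0],[0.2,0,0,2.2,0],[0.2,0,0,2.2,0],[0.2,0,0,2.2,0],[0.2,0,0,2.2,0],[0.2,0,0,1.6,0],[0.2,0,0,0.9,0],[0.2,0,0,0.5,0],[0.2,0,0,0,0]]}}

```text
clock: 39.72
position: [475.6, 404.3, 44.3]
eef_rot: [0.0, 0.707, 0.708, -0.001]
force: [1.2, 0.8, 0.5]
finger_gap: 56.0
```

>>> {"op": "play_rows", "data": {"moves": [[0,0,0,0,0],[-0.2,0,0,0,0],[-0.3,0,0,0,0],[-0.5,0,0,0,0],[-0.5,0,0,0,0],[-0.5,0,0,0,0],[-0.5,0,0,0,0],[-0.5,0,0,0,0]], "force": 12}}

```text
clock: 40.38
position: [475.9, 405.4, 46.1]
eef_rot: [0.0, 0.706, 0.708, 0.001]
force: [0.2, 0.1, 6.7]
finger_gap: 37.4
```

>>> {"op": "play_rows", "data": {"moves": [[-0.5,0,0,-0.5,0],[-0.5,0,0,-1.5,0],[-0.5,0,0,-3,0],[-0.5,0,0,-3,0],[-0.5,0,0,-3,0],[-0.5,0,0,-2,0],[-0.5,-1.3,0,-1,0],[-0.5,-2.5,0.1,0,0],[-0.5,-3,0.1,0,0],[-0.5,-3,0.1,0,0]]}}

```text
clock: 41.22
position: [478.2, 305.1, 184.9]
eef_rot: [0.0, 0.706, 0.708, -0.0]
force: [0.5, 0.2, -1.4]
finger_gap: 37.4
```

>>> {"op": "play_rows", "data": {"moves": [[-0.5,-3,0.1,0,0],[-0.5,-3,0.1,0,0],[-0.5,-3,0.1,0,0],[-0.5,-3,0.1,0,0],[-0.5,-3,0,0,0],[-0.5,-3,0,0,0],[-0.5,-2.8,0,0,0],[-0.5,-1.6,0,0,0],[-0.5,-0.8,0,0,0],[-0.5,0,0,0,0]]}}

```text
clock: 42.05
position: [482.8, 73.3, 185.1]
eef_rot: [-0.0, 0.707, 0.707, -0.0]
force: [-0.0, 0.0, -0.7]
finger_gap: 37.9
```

>>> {"op": "play_rows", "data": {"moves": [[-0.5,0,0,0,0],[-0.5,0,0,0,0]]}}

```text
clock: 42.22
position: [483.1, 76.3, 185.1]
eef_rot: [-0.0, 0.706, 0.708, -0.0]
force: [0.9, 0.4, -1.1]
finger_gap: 37.3
```

>>> {"op": "play_rows", "data": {"moves": [[-0.5,-0.8,0.1,1.2,0],[-0.5,0,0,2.2,0],[-0.5,0,0,2.2,0],[-0.5,0,0,2.2,0],[-0.5,0,0,2.2,0],[-0.5,0,0,1.6,0],[-0.5,0,0,0.9,0],[-0.5,0,0,0.5,0],[-0.5,0,0,0,0],[-0.5,0,0,0,0]]}}

```text
clock: 43.05
position: [484.6, 67.4, 55.8]
eef_rot: [0.0, 0.706, 0.708, 0.0]
force: [-0.2, -0.6, -0.7]
finger_gap: 37.5
```

>>> {"op": "play_rows", "data": {"moves": [[-0.5,0,0,0,0],[-0.5,0,0,0,0]]}}

```text
clock: 43.22
position: [484.7, 67.2, 56.0]
eef_rot: [0.0, 0.706, 0.708, 0.001]
force: [0.2, 1.0, -0.6]
finger_gap: 37.6
```

>>> {"op": "play_rows", "data": {"moves": [[-0.5,0.05,-0.05,0.5,0],[-0.5,0,0,0.4,0],[-0.5,0,0,0.2,0],[-0.5,0,0,0.1,0],[-0.5,0,0,0,0],[-0.5,0,0,0,0],[-0.5,0,0,0,0]]}}

```text
clock: 43.8
position: [483.8, 67.5, 43.3]
eef_rot: [0.0, 0.706, 0.708, -0.0]
force: [-0.1, 0.3, -2.3]
finger_gap: 37.7
```

>>> {"op": "play_rows", "data": {"moves": [[-0.5,0,0.02,0.05,0],[-0.5,0,0,0.05,0],[-0.5,0,0,0.03,0],[-0.5,0,0,0,0],[-0.5,0,0,0,0]]}}

```text
clock: 44.22
position: [484.0, 67.6, 42.1]
eef_rot: [0.0, 0.706, 0.708, 0.0]
force: [-0.3, 0.4, 1.9]
finger_gap: 37.5
```

>>> {"op": "play_rows", "data": {"moves": [[-0.2,0,0,0,0],[0,0,0,0,0],[0.2,0,0,0,0],[0.2,0,0,0,0],[0.2,0,0,-1,0],[0.2,0,0,-2.2,0],[0.2,0,0,-3,0],[0.2,0,0,-3,0],[0.2,0,0,-3,0],[0.2,0,0,-2,0]]}}

```text
clock: 45.05
position: [484.5, 67.4, 187.4]
eef_rot: [0.001, 0.706, 0.708, 0.001]
force: [0.1, -0.2, 0.1]
finger_gap: 56.5
```

>>> {"op": "play_rows", "data": {"moves": [[0.3,1.5,0,0,0],[0.4,3,0.2,0,0],[0.4,3,0.3,0,0],[0.4,3,0.3,0,0],[0.4,3,0.3,0,0],[0.4,3,0.3,0,0],[0.4,3,0.3,0,0],[0.4,3,0.3,0,0],[0.4,3,0.5,0,0],[0.4,3,1,0,0]]}}

```text
clock: 45.88
position: [517.7, 354.3, 184.9]
eef_rot: [-0.0, 0.706, 0.708, 0.0]
force: [-0.1, 0.9, -0.5]
finger_gap: 66.1
```

>>> {"op": "play_rows", "data": {"moves": [[0.4,2.4,1.5,0,0],[0.4,1.6,1.5,0,0],[0.4,0.8,1,0,0],[0.4,0,0,0,0],[0.4,0,0,0,0],[0.4,0,0,0,0]]}}

```text
clock: 46.38
position: [557.9, 400.0, 184.3]
eef_rot: [0.0, 0.706, 0.708, -0.0]
force: [0.1, -0.5, 0.2]
finger_gap: 65.6
```

```bash
python3 - <<'E'
from h import *
s=env.state();print(s['position'],2*np.arctan2(s['eef_rot'][2],s['eef_rot'][1]))
c=snap('top','t12');b=(312,228,360,265)
for n in('top0','t12'):
    k=load(f'pics/{n}.pkl');p,q=cap(k,'a',b);print(n,p,q,onz(k,*p,118).round(2))
w=snap('wrist','w12');p,q=cap(w,'c',(200,100,450,350),2);print(p,q,onz(w,*p,109)); snap('scene','s12')
for n in('scene0','s12'):
    k=load(f'pics/{n}.pkl');p,q=cap(k,'a',(345,155,378,185));print(p,q)
E
```

```text
[557.89888031 400.01642601 184.31653401] 1.5725374704793662
top0 [334.76263661 246.37431694] [ 13.   13.5 549. ] [482.97  67.95 118.  ]
t12 [333.55043021 245.78238528] [ 12.75  13.   523.  ] [484.26  70.59 118.  ]
[334.18332657 203.99061295] [  38.5   40.5 2463.5] [556.36820122 408.42436688 109.        ]
[361.1175876  168.22259659] [ 13.75  12.5  556.5 ]
[362.02024606 168.6983397 ] [ 13.5   12.   523.25]
```

View pics/t12.png

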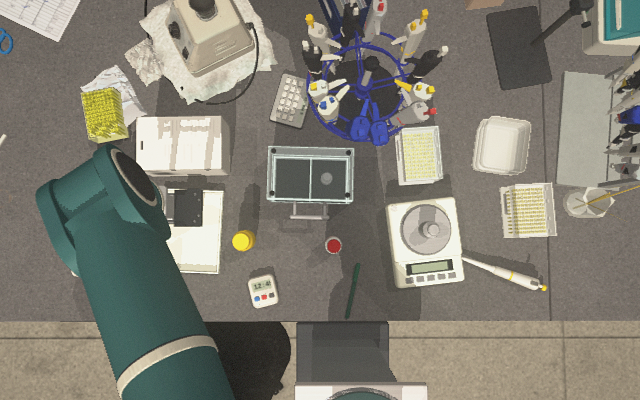

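Bottle_a looks about 2–3 mm off its original spot in the top view. Checking with a template match before correcting.

```bash
cat >> h.py <<'E'
def shift(n1,n2,box,mode='red',k=8):
    x0,y0,x1,y1=box;o=[]
    for n in(n1,n2):
        im=cv2.resize(load(f'pics/{n}.pkl')['img'][y0-6:y1+6,x0-6:x1+6],None,fx=k,fy=k,interpolation=cv2.INTER_CUBIC).astype(np.float32)
        b,g,r=cv2.split(im);o.append(r-g if mode=='red' else (b-r if mode=='blue' else (b+g+r)/3))
    t=o[0][6*k:-6*k,6*k:-6*k];m=cv2.matchTemplate(o[1],t,cv2.TM_CCOEFF_NORMED);_,v,_,l=cv2.minMaxLoc(m)
    return (np.array(l)/k-6).round(2),round(v,3)
E
python3 - <<'E'
from h import *
print(shift('top0','t12',(324,236,346,257)),shift('top0','t12',(324,236,346,257),'g'))
print(shift('scene0','s12',(350,160,373,180)),shift('scene0','s12',(350,160,373,200),'g'))
print('static check handle',shift('top0','t12',(285,203,335,225),'g'),'yellow',shift('top0','t12',(230,228,258,254),'red'))
c=load('pics/t12.pkl');a=onz(c,334.76,246.37,118)
for d in((-1,0),(0,-1)):print(d,onz(c,334.76+d[0],246.37+d[1],118)-a)
s=load('pics/scene0.pkl');P=np.array(proj(s,[483,68,112]))
print(np.array(proj(s,[484,68,112]))-P,np.array(proj(s,[483,69,112]))-P)
A=[cv2.resize(load(f'pics/{n}.pkl')['img'][230:262,318:352],None,fx=10,fy=10,interpolation=cv2.INTER_CUBIC) for n in('top0','t12')]
cv2.imwrite('pics/cmp.png',np.hstack(A))
E
```

```text
(array([-1.25, -0.62]), 0.996) (array([-1.  , -0.38]), 0.901)
(array([0.88, 0.5 ]), 0.998) (array([0.75, 0.38]), 0.99)
static check handle (array([0.12, 0.12]), 0.917) yellow (array([0., 0.]), 0.987)
(-1, 0) [0.00281913 2.18946117 0.        ]
(0, -1) [ 2.18099845 -0.01003837  0.        ]
[-0.4598253  -0.02842434] [-0.02066152  0.28444609]
```

View pics/cmp.png

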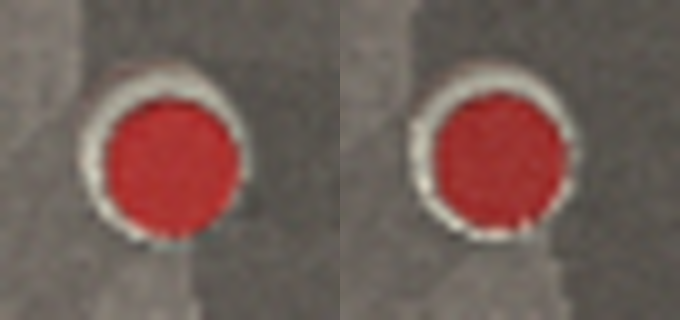

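```bash
python3 - <<'E'
from h import *
for n in('s1','s9','s12'):
    print(n,'yellow',shift('scene0',n,(334,230,366,285),'red'),'box',shift('scene0',n,(250,155,310,245),'g'),'tray',shift('scene0',n,(272,320,390,372),'g'),'timer',shift('scene0',n,(388,244,432,278),'g'))
a,b=load('pics/scene0.pkl'),load('pics/s12.pkl');print(np.abs(a['R']-b['R']).max(),a['t']-b['t'])
A=[cv2.resize(load(f'pics/{n}.pkl')['img'][155:225,330:385],None,fx=6,fy=6,interpolation=cv2.INTER_CUBIC) for n in('scene0','s12')]
cv2.imwrite('pics/cmp2.png',np.hstack(A))
E
```

```text
s1 yellow (array([ 0.  , -0.12]), 0.989) box (array([0., 0.]), 0.982) tray (array([-0.12,  0.12]), 0.962) timer (array([0.12, 0.12]), 0.984)
s9 yellow (array([ 0.25, -3.  ]), 0.874) box (array([-0.62,  0.12]), 0.602) tray (array([-0.5 ,  4.75]), 0.746) timer (array([0.12, 0.12]), 0.984)
s12 yellow (array([ 0.  , -0.38]), 0.988) box (array([-0.12,  0.  ]), 0.539) tray (array([-0.25,  2.  ]), 0.795) timer (array([0., 0.]), 1.0)
0.0 [0. 0. 0.]
```

View pics/cmp2.png

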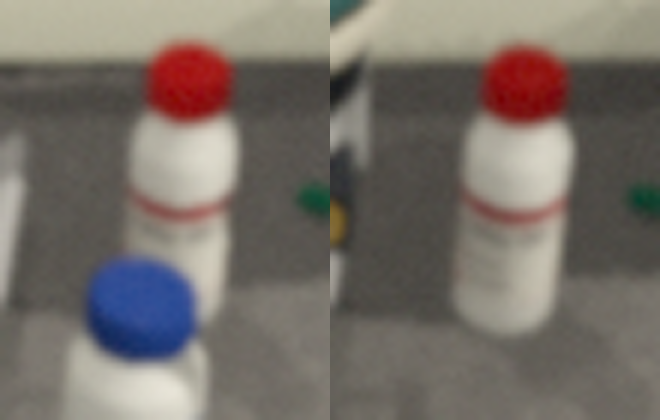

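The y shift of about +2.3 mm agrees in both views; x is ambiguous but near 0. I'll return bottle_c first and then trim bottle_a.

>>> {"op": "play_rows", "data": {"moves": [[0.4,1,0.14,0.5,0],[0.4,0,0,2,0],[0.4,0,0,2.2,0],[0.4,0,0,2.2,0],[0.4,0,0,2.2,0],[0.4,0,0,2.2,0],[0.4,0,0,1.6,0],[0.4,0,0,0.9,0],[0.4,0,0,0.4,0],[0.4,0,0,0,0]]}}

```text
clock: 47.37
position: [559.4, 410.9, 41.4]
eef_rot: [-0.0, 0.706, 0.708, -0.0]
force: [0.3, -0.1, 1.0]
finger_gap: 65.8
```

>>> {"op": "play_rows", "data": {"moves": [[0.2,0,0,0,0],[0.1,0,0,0,0],[0,0,0,0,0],[-0.2,0,0,0,0],[-0.4,0,0,0,0],[-0.4,0,0,0,0],[-0.4,0,0,0,0],[-0.4,0,0,0,0]], "force": 12}}

```text
clock: 48.03
position: [560.1, 410.9, 42.8]
eef_rot: [0.0, 0.706, 0.708, 0.001]
force: [-0.1, -1.1, 6.0]
finger_gap: 47.5
```

>>> {"op": "play_rows", "data": {"moves": [[-0.4,0,0,-0.5,0],[-0.4,0,0,-1.5,0],[-0.4,0,0,-3,0],[-0.4,0,0,-3,0],[-0.4,0,0,-3,0],[-0.4,0,0,-2,0],[-0.4,-1,-0.3,-0.5,0],[-0.4,-2,-0.5,0,0],[-0.4,-2.5,-0.7,0,0],[-0.4,-2.5,-0.7,0,0]]}}

```text
clock: 48.87
position: [536.9, 329.2, 176.9]
eef_rot: [0.0, 0.706, 0.708, -0.0]
force: [0.1, -0.2, -0.9]
finger_gap: 47.3
```

>>> {"op": "play_rows", "data": {"moves": [[-0.4,-2.5,-0.7,0,0],[-0.4,-2.5,-0.7,0,0],[-0.4,-2.5,-0.7,0,0],[-0.4,-2.5,-0.7,0,0],[-0.4,-2.5,-0.6,0,0],[-0.4,-1.7,-0.4,0,0],[-0.4,-0.8,-0.2,0,0],[-0.4,-0.3,0,0,0],[-0.4,0,0,0,0],[-0.4,0,0,0,0]]}}

```text
clock: 49.7
position: [498.3, 178.7, 176.9]
eef_rot: [-0.0, 0.706, 0.708, 0.0]
force: [0.4, 0.3, -1.2]
finger_gap: 47.1
```

>>> {"op": "play_rows", "data": {"moves": [[-0.4,-0.1,0,1,0],[-0.4,0,0,2,0],[-0.4,0,0,2.2,0],[-0.4,0,0,2.2,0],[-0.4,0,0,2.2,0],[-0.4,0,0,1.5,0],[-0.4,0,0,0.9,0],[-0.4,0,0,0.5,0],[-0.4,0,0,0.2,0],[-0.4,0,0,0,0]]}}

```text
clock: 50.53
position: [498.3, 176.8, 50.0]
eef_rot: [0.0, 0.706, 0.708, 0.0]
force: [-0.2, -0.6, -1.3]
finger_gap: 47.4
```

>>> {"op": "play_rows", "data": {"moves": [[-0.4,0,0,0,0],[-0.4,0,0,0,0]]}}

```text
clock: 50.7
position: [498.6, 176.8, 50.7]
eef_rot: [0.0, 0.706, 0.708, 0.001]
force: [-0.8, -0.5, -1.7]
finger_gap: 47.0
```

>>> {"op": "play_rows", "data": {"moves": [[-0.4,0.05,0.02,0.4,0],[-0.4,0,0,0.3,0],[-0.4,0,0,0.2,0],[-0.4,0,0,0.15,0],[-0.4,0,0,0.08,0],[-0.4,0,0,0,0],[-0.4,0,0,0,0]]}}

```text
clock: 51.28
position: [498.4, 177.0, 38.8]
eef_rot: [0.0, 0.706, 0.708, -0.0]
force: [-2.2, -0.7, 2.5]
finger_gap: 47.2
```

Contact. Releasing, backing off and comparing.

>>> {"op": "play_rows", "data": {"moves": [[0,0,0,0,0],[0.1,0,0,0,0],[0.3,0,0,0,0],[0.4,0,0,0,0],[0.4,0,0,-1,0],[0.4,0,0,-2.2,0],[0.4,0,0,-3,0],[0.4,0,0,-3,0],[0.4,0,0,-3,0],[0.4,0,0,-2,0]]}}

```text
clock: 52.12
position: [498.9, 177.2, 184.2]
eef_rot: [0.001, 0.706, 0.708, 0.001]
force: [0.8, -0.1, -0.0]
finger_gap: 66.0
```

>>> {"op": "play_rows", "data": {"moves": [[0.3,1.5,0,0,0],[0.3,3,0,0,0],[0.3,3,0,0,0],[0.3,3,0,0,0],[0.3,3,0,0,0],[0.3,3,0,0,0],[0.3,2,0,0,0],[0.3,1,0,0,0],[0.3,0,0,0,0],[0.3,0,0,0,0]]}}

```text
clock: 52.95
position: [498.1, 371.1, 180.8]
eef_rot: [0.0, 0.706, 0.708, -0.0]
force: [1.0, -0.8, 0.7]
finger_gap: 61.1
```

```bash
python3 - <<'E'
from h import *
snap('top','t13');snap('scene','s13');print(env.state()['position'])
for nm,b,z,tb,m in(('c',(262,220,315,262),105,(274,229,296,251),'blue'),('a',(312,228,360,265),118,(324,236,346,257),'red')):
    for n in('top0','t13'):
        k=load(f'pics/{n}.pkl');p,q=cap(k,nm,b);print(nm,n,p.round(2),q,onz(k,*p,z).round(2))
    print(shift('top0','t13',tb,m),shift('top0','t13',tb,'g'))
print('scene c',shift('scene0','s13',(341,196,366,222),'blue'),'a',shift('scene0','s13',(350,160,373,180),'red'))
A=[cv2.resize(load(f'pics/{n}.pkl')['img'][225:262,270:352],None,fx=8,fy=8,interpolation=cv2.INTER_CUBIC) for n in('top0','t13')]
cv2.imwrite('pics/cmp3.png',np.vstack(A))
E
```

```text
[498.40377954 370.31875584 180.92238007]
c top0 [284.7  240.16] [ 16.    16.25 815.75] [496.5  178.37 105.  ]
c t13 [285.48 240.32] [ 15.5   16.25 801.25] [496.14 176.62 105.  ]
(array([0.75, 0.12]), 0.996) (array([0.75, 0.12]), 0.958)
a top0 [334.76 246.37] [ 13.   13.5 549. ] [482.97  67.95 118.  ]
a t13 [333.39 245.82] [ 13.25  13.   543.  ] [484.19  70.94 118.  ]
(array([-1.38, -0.5 ]), 0.972) (array([-1.  , -0.38]), 0.868)
scene c (array([-4.38,  5.38]), 0.203) a (array([-6., -6.]), 0.342)
```

View pics/cmp3.png

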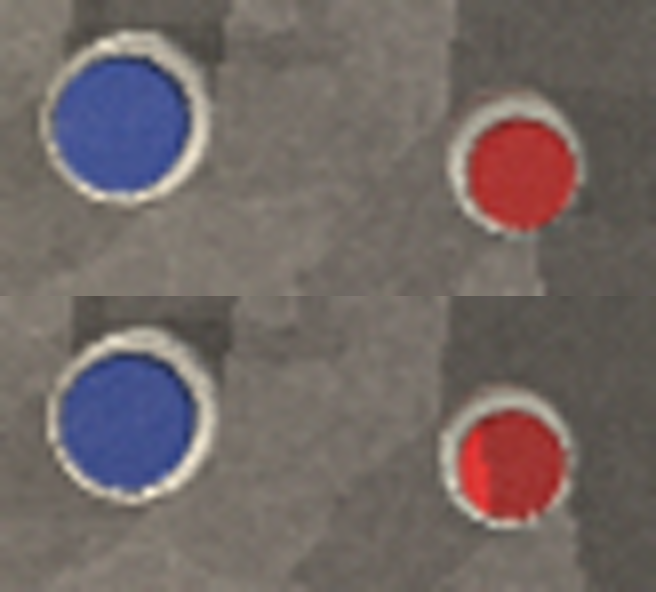

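View pics/s13.png

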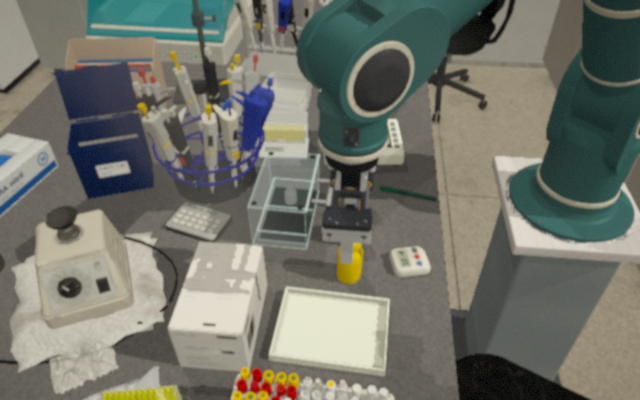

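Bottle_c is back within about 1.8 mm. Bottle_a is about 2.7 mm off in y, so I'll trim it gently.

>>> {"op": "play_rows", "data": {"moves": [[0.2,-2,-0.1,0,0],[0.2,-3,-0.2,0,0],[0.2,-3,-0.2,0,0],[0.2,-3,-0.2,0,0],[0.2,-3,-0.2,0,0],[0.2,-3,-0.2,0,0],[0.2,-3,-0.2,0,0],[0.2,-3,-0.2,0,0],[0.2,-3,0,0,0],[0.2,-2.5,0,0,0]]}}

```text
clock: 53.88
position: [483.0, 83.7, 181.1]
eef_rot: [0.0, 0.707, 0.707, 0.0]
force: [0.9, -0.4, -0.0]
finger_gap: 56.2
```

>>> {"op": "play_rows", "data": {"moves": [[0.2,-1.3,0,0,0],[0.2,-0.5,0,0,0],[0.2,0,0,0,0],[0.2,0,0,0,0]]}}

```text
clock: 54.22
position: [483.5, 69.3, 180.8]
eef_rot: [-0.0, 0.706, 0.708, 0.0]
force: [-0.1, -0.1, -0.4]
finger_gap: 56.5
```

```bash
python3 - <<'E'
from h import *
s=env.state();print(s['position'],2*np.arctan2(s['eef_rot'][2],s['eef_rot'][1]))
w=snap('wrist','w14');p,q=cap(w,'a',(200,100,450,350),2);print(p,q,onz(w,*p,118))
E
```

```text
[483.45070226  69.32429493 180.80057734] 1.572695396425448
[324.39220438 208.1653974 ] [  33.    35.  1805.5] [482.35119571  68.6395493  118.        ]
```

>>> {"op": "play_rows", "data": {"moves": [[0.2,-0.07,0,1.2,0],[0.2,0,0,2.2,0],[0.2,0,0,2.2,0],[0.2,0,0,2.2,0],[0.2,0,0,2.2,0],[0.2,0,0,1.8,0],[0.2,0,0,1.2,0],[0.2,0,0,0.7,0],[0.2,0,0,0.1,0],[0.2,0,0,0,0]]}}

```text
clock: 55.1
position: [483.6, 68.8, 42.7]
eef_rot: [-0.0, 0.706, 0.708, -0.0]
force: [-0.0, 0.6, 0.1]
finger_gap: 56.5
```

>>> {"op": "play_rows", "data": {"moves": [[0,0,0,0,0],[-0.2,0,0,0,0],[-0.3,0,0,0,0],[-0.5,0,0,0,0],[-0.5,0,0,0,0],[-0.5,0,0,0,0],[-0.5,0,0,0,0],[-0.5,0,0,0,0]], "force": 12}}

```text
clock: 55.77
position: [484.0, 68.5, 43.2]
eef_rot: [0.0, 0.706, 0.708, 0.0]
force: [-0.9, -0.1, 6.7]
finger_gap: 37.5
```

>>> {"op": "play_rows", "data": {"moves": [[-0.5,0,0,-0.3,0],[-0.5,0,0,-0.2,0],[-0.5,-0.15,0.02,0,0],[-0.5,-0.15,0,0,0],[-0.5,0,0,0,0],[-0.5,0,0,0.2,0],[-0.5,0,0,0.1,0],[-0.5,0,0,0.1,0],[-0.5,0,0,0,0],[-0.5,0,0,0,0]]}}

```text
clock: 56.6
position: [483.7, 65.4, 43.5]
eef_rot: [-0.0, 0.706, 0.708, -0.0]
force: [-0.2, -0.6, -0.3]
finger_gap: 37.5
```

>>> {"op": "play_rows", "data": {"moves": [[-0.5,0,0,0.05,0],[-0.5,0,0,0.05,0],[-0.5,0,0,0,0],[-0.5,0,0,0,0]]}}

```text
clock: 56.93
position: [484.1, 65.2, 43.1]
eef_rot: [0.0, 0.706, 0.708, 0.0]
force: [-3.0, -1.4, 8.7]
finger_gap: 37.5
```

>>> {"op": "play_rows", "data": {"moves": [[-0.2,0,0,0,0],[0,0,0,0,0],[0.2,0,0,0,0],[0.2,0,0,0,0],[0.2,0,0,-1,0],[0.2,0,0,-2.2,0],[0.2,0,0,-3,0],[0.2,0,0,-3,0],[0.2,0,0,-3,0],[0.2,0,0,-2,0]]}}

```text
clock: 57.77
position: [484.3, 65.2, 188.1]
eef_rot: [0.001, 0.706, 0.708, 0.001]
force: [-0.3, -0.5, 0.6]
finger_gap: 56.2
```

>>> {"op": "play_rows", "data": {"moves": [[0.3,1.5,0,0,0],[0.3,3,0,0,0],[0.3,3,0,0,0],[0.3,3,0,0,0],[0.3,3,0,0,0],[0.3,3,0,0,0],[0.3,3,0,0,0],[0.3,3,0,0,0],[0.3,3,0,0,0],[0.3,3,0,0,0]]}}

```text
clock: 58.6
position: [482.9, 351.7, 185.5]
eef_rot: [0.0, 0.706, 0.708, 0.0]
force: [0.8, -0.2, 0.6]
finger_gap: 61.4
```

>>> {"op": "play_rows", "data": {"moves": [[0.3,3,-1.5,0,0],[0.3,3,-2,0,0],[0.3,3,-2,0,0],[0.3,3,-2,0,0],[0.3,2,-2,0,0],[0.3,1,-1,0,0],[0.3,0,0,0,0],[0.3,0,0,0,0]]}}

```text
clock: 59.27
position: [377.9, 499.8, 185.0]
eef_rot: [0.0, 0.706, 0.708, 0.0]
force: [-0.3, -0.6, -0.7]
finger_gap: 60.8
```

```bash
python3 - <<'E'
from h import *
snap('top','t15');snap('scene','s15');print(env.state()['position'])
for nm,b,z,tb,m in(('c',(262,220,315,262),105,(274,229,296,251),'blue'),('a',(312,228,360,265),118,(324,236,346,257),'red')):
    for n in('top0','t15'):
        k=load(f'pics/{n}.pkl');p,q=cap(k,nm,b);print(nm,n,p.round(2),q,onz(k,*p,z).round(2))
print('scene c',shift('scene0','s15',(341,196,366,222),'blue'),'a',shift('scene0','s15',(350,160,373,180),'red'))
print('handle',shift('top0','t15',(285,203,335,225),'g'),'yellow',shift('top0','t15',(230,228,258,254),'red'))
E
```

```text
[379.18563221 498.81779523 185.00150317]
c top0 [284.7  240.16] [ 16.    16.25 815.75] [496.5  178.37 105.  ]
c t15 [285.46 240.33] [ 16.    16.25 809.75] [496.11 176.68 105.  ]
a top0 [334.76 246.37] [ 13.   13.5 549. ] [482.97  67.95 118.  ]
a t15 [334.82 245.88] [ 13.25  13.25 538.25] [484.04  67.82 118.  ]
scene c (array([ 0.12, -0.62]), 0.999) a (array([ 1.  , -0.25]), 0.998)
handle (array([0., 0.]), 0.975) yellow (array([0., 0.]), 0.981)
```

View pics/t15.png

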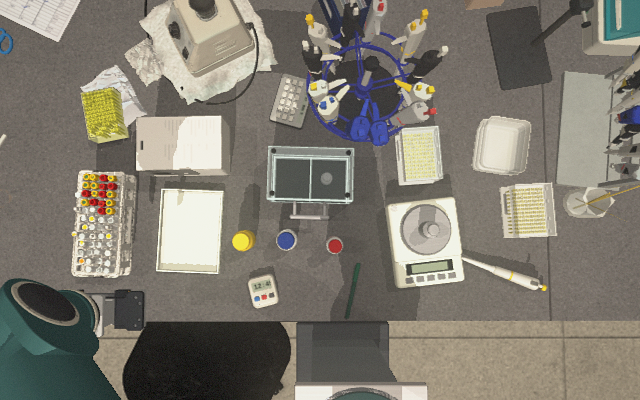

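View pics/s15.png

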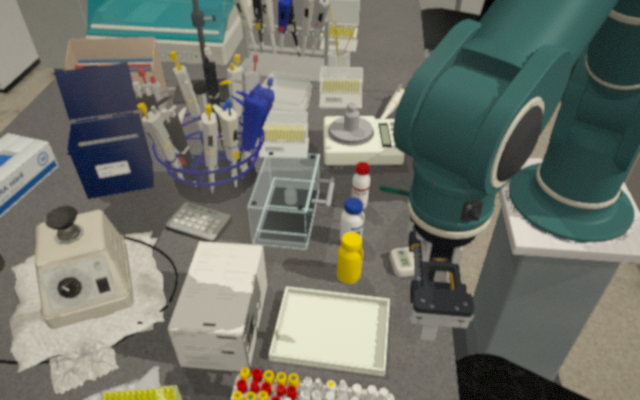

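All is in place and both bottles are within about 2 mm. The weight stands upright on the pan, the drawer is shut with the handle unmoved, and the gripper touches nothing. Handing in.

```bash
python3 -c "
from workcell import env
print(env.hand_in(), env.state()['clock'])"
```

```text
the job is handed in; nothing more can be done
the job is handed in; nothing more can be done
```

I handed the job in at about 59 s. I moved both bottles to the tray, opened the drawer, and set the 500 g weight gently on the pan. The 200 g weight stayed in the drawer. I then shut the drawer to its stop and put both bottles back.

- **Weight:** it stands upright. Its knob was about 1–2 mm from the expected centre in the top view.
- **Drawer:** the handle shows no shift from the first picture. It met its stop with about 9 N.
- **bottle_c:** it is about 1.7 mm off in y and 0.4 mm in x.
- **bottle_a:** it came back about 2–3 mm off at first, so I re-gripped it and moved it over. In the top view it is now within 0.2 mm in y and 1.1 mm in x.
- **Disagreement:** for bottle_a's x, the top view shows about +1 mm but the scene view about −2 mm, so I left it. I did not resolve which is right.
- **Other objects:** the yellow bottle did not move, and nothing tipped over.

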